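Rack the last casting tub and lock the carrier's slide gate

ROBOT

A 6-joint arm with a two-finger parallel gripper is mounted at the origin on the work surface; the furniture and walls round the work are solid. World frame = base frame: x ahead of the robot, y to its left, z up, the work surface at z = 0. Lengths are in m, angles in rad, forces in N, time in s.
With the tool pointing down it reaches from about 0.225 to 0.875 m from the base axis. Payload 3.4 kg.
Tool frame: the origin (TCP) lies midway between the tips of the shut fingers; the grasp point (between the pads) lies 19 mm behind it; z points along the fingers, y is the direction in which the jaws open and shut (so a half turn about z gives the same grasp; the last joint's range is limited). The gripper opens to 85 mm and grips with 20 to 120 N. Pads are 22 mm wide; open, the fingers measure 114 mm over their backs; the gripper's body (76 mm by 85 mm) begins 54 mm behind the grasp point. The pads swing forward as they close: fully open they stand 13 mm farther back than shut.
Start: joints at [-1.467, 0.276, 1.505, -0, 1.361, -0.121], TCP at [0.128, -0.561, 0.231] pointing down, gripper open.
Joint ranges: [-2.89, 2.89], [-0.75, 2.08], [0.22, 2.7], [-1.18, 4.32], [0.11, 2.71], [-2.7, 2.7]. Speed limits (rad/s): [2.57, 2.57, 3.14, 3.14, 3.14, 3.14].

INTERFACE

Orientations are given as a unit quaternion [w, x, y, z].
In Python, from station import bot gives the robot as it stands.
- The arm moves only by the tool jog_arm, never from a script. Its argument "motion" is a list of rows, each an object with "xyz": the shift along the tool's x, y, z in mm, a list of three; "angular": the turn, a rotation vector about the tool's x, y, z in degrees, a list of three. In form: [{"xyz": [x, y, z], "angular": [rx, ry, rz]}, ...]. A call has 1 to 5 rows; each row is the pose to reach, as a shift and turn from the pose commanded when the call began, along the tool's axes at that moment; what a row does not reach only later rows make up. A row lasts 1/12 s, in which the tool goes at most 41.7 mm and 7.16 degrees, less where a joint would pass 70% of its speed; a pose out of reach is approached as far as the arm can. A call with a gripper value outside its range is refused whole. "grip" is the opening, from 0 (shut) to 1 (fully open), set as the call begins (left out, the last holds). The fingers move at their own pace and stop on an object; "squeeze" is the grip in N (left out, the last holds). Time passes only in rows, so rows that repeat a pose let the fingers close. It gives the time, the measured TCP pose, the force and the opening at its end, in the units of the state.
- bot.read_state(): the state, without advancing time (a new reading comes with each control period).
- bot.camera(name): name is "scene" or "top" or "wrist"; returns the picture (400x640x3 uint8, red, green, blue); there is no depth.
- bot.calibration(name): a dict with "mtx" (3x3 intrinsics, pixels), "pose" (4x4, takes a point from camera to world coordinates); the wrist camera has in their place "tool_from_camera" (4x4, takes a point from camera to tool coordinates, whose origin is the TCP and whose axes are the flange's). Camera axes: x right, y down, z forward; pixel columns grow to the right and rows downward; lengths in m; the calibration is good to about 2 mm. The wrist camera is an equidistant fisheye: a pixel r from the principal point sees the ray r / f radians off the axis. A picture is of the moment at which its call begins: read the wrist's pose just before it. calibration takes no time and is no camera call.
- bot.job_done(): hands the job in, once; it reports no verdict.
The state is a dict: "time": time; "q": joint angles; "joint_vel": joint speeds; "tau": joint torques, N m; "ee_pos": TCP position; "orientation": TCP orientation; "contact_force": force on the tool from outside, world axes, zero at the start; "moment": the same for the moment, N m; "width": finger opening in m.
Only numpy, scipy, OpenCV 4.12 (cv2) and the standard library are available. Lean on these libraries where they do the work, as an engineer would, in place of code of your own. Each camera call takes 0.05 s, during which the arm holds its last target.

TASK

The three casting tubs have to travel locked in their carrier, and one of them is still lying on its side on the desk. Stand that tub upright on the desk and let go of it, and pull the carrier's knob all the way out until it clicks and stays out by itself (these two in either order). Then take the tub again from above, nest it squarely on the stack until it sits all the way down, let go of it, and push the knob fully home so that the gate locks over the stack. Leave the other things on the desk where they are.

Things in the scene. Friction and masses are not known exactly. Their poses are not given: they have to be found in the camera images.
- tub: Loose white square tub, open top, lying on one side: 84 mm high, 41 mm square at the foot, 60 mm at the rim, flat sides with 6.45 deg draft, 2 mm walls, 50 to 100 g. Origin: centre of the foot's underside; z runs from foot to rim, x and y square to the sides. Lying, z rises 6.45 deg from level towards the rim.
- tub_mid: Upper one of two identical tubs in the carrier, upright, same frame as tub. A nested tub stands on corner lugs: its origin 30 mm above this one's, its rim 30 mm proud of this rim, sides parallel (any quarter turn), about 1.4 mm play per side; fingers reaching more than 30 mm below the upper rim meet the lower rim.
- tub_low: Lowest tub, identical, standing in the carrier's seat with the origin 8 mm above the desk; its rim is 92 mm above the desk, the rim of tub_mid 122 mm; the third tub's rim comes to 152 mm.
- carrier: Grey metal carrier fixed to the desk. Origin: on the stack's axis at desk level; z up, its knob points to -x. Base 150 x 100 mm (x -94 to 56). In front of the stack a post with guide block (x -75 to -47, y +-23, top 176 mm, cap to 181 mm), behind it a back plate (x 48 to 52, y +-42, 136 mm high) with a bail handle to 179 mm. Both sides are open.
- gate (a joint): Slide of gate bar and knob along the carrier's x: 0 m home, 0.045 m fully out (towards -x). A snap detent holds both ends: about 12 N starts it, half-way it tips over and snaps to the other end. Home, the bar (22 mm wide, underside 157 mm above the desk) covers the stack's mouth from the front to its middle, 5 mm above the third rim; out, it clears it.
- knob (a point): Centre of the black mushroom knob on the gate's level spindle: 31 mm across, 22 mm long along the carrier's x, 160 mm above the desk; 114 mm in front of the stack's axis when home, 159 mm when out. Free on both sides and above; 28 mm of 12 mm spindle between knob and guide block when home.
- clear_jar: Bystander: clear jar with grey lid, 58 mm across, 98 mm high, upright; origin at the centre of its foot.
- glue_stick: Bystander: standing glue stick, 22 mm across, 90 mm high; origin at the centre of its foot.
- stapler: Bystander: stapler 36 x 140 x 43 mm, long along its y; origin under its centre.
- whiteboard_marker: Bystander: capped marker pen lying on the desk, 17 x 135 x 16 mm, long along its y; origin under its centre.
Not all that is in view belongs to the job. Leave any purple look-alike of the tub alone.

How it is judged:
On the way, in this order (a step that is already met when the one before it is completed fails the run):
1. the tub stands upright on the desk, let go, and the knob is fully out and stays there by itself (angle between tub's own z axis and vertical below 0.06 rad and height (world z) of tub below 0.008 m and linear speed of tub below 0.03 m/s and value of joint gate above 0.041 m and contact force between the fingers and anything else below 0.2 N), for 0.2 s.
2. the tub is nested all the way down on the stack and let go, with the knob still out (horizontal distance between tub and tub_mid below 0.005 m and z of tub in the frame of tub_mid between 0.026 and 0.034 m and angle between the z axis of tub and the z axis of tub_mid, either way round below 0.06 rad and value of joint gate above 0.041 m and contact force between the fingers and anything else below 0.2 N), for 0.2 s.
At the end, for the whole second after the job is handed in: the knob is home within 4 mm and the gate covers the stack; the three tubs stand nested in the carrier's seat, each 30 mm (26 to 34) above the one below, centred within 5 mm and parallel within 0.06 rad, the lowest within 7 mm of the seat's centre; all at rest and released (value of joint gate below 0.004 m and horizontal distance between tub and tub_mid below 0.005 m and z of tub in the frame of tub_mid between 0.026 and 0.034 m and angle between the z axis of tub and the z axis of tub_mid, either way round below 0.06 rad and horizontal distance between tub_mid and tub_low below 0.005 m and z of tub_mid in the frame of tub_low between 0.026 and 0.034 m and angle between the z axis of tub_mid and the z axis of tub_low, either way round below 0.06 rad and horizontal distance between tub_low and carrier below 0.007 m and z of tub_low in the frame of carrier below 0.012 m and angle between tub's own z axis and vertical below 0.1 rad and linear speed of each of tub, tub_mid below 0.02 m/s); the robot touches nothing.
It fails at once if the clear jar is shifted or knocked over (moved more than 30 mm) (distance of clear_jar from where it was at the start of the episode above 0.03 m).
It fails at once if the glue stick is shifted or knocked over (moved more than 30 mm) (distance of glue_stick from where it was at the start of the episode above 0.03 m).
It fails at once if the stapler is shifted or knocked over (moved more than 30 mm) (distance of stapler from where it was at the start of the episode above 0.03 m).
It fails at once if the marker is shifted or knocked over (moved more than 30 mm) (distance of whiteboard_marker from where it was at the start of the episode above 0.03 m).
It also fails if it takes over 72 s, if anything falls off the work surface, if the arm or the gripper's body presses on something with over 40 N, if the wrist force passes 120 N, or if a joint passes its speed limit or range.

## Working session

There is one attempt and no reset: what is moved stays moved. The work goes in short steps, Python scripts to look and compute and a tool call to move; the robot and the scene stay as the last step left them, time stands still between calls to the robot, and variables do not carry over. Pictures are saved under pics/ and viewed, and the job is handed in when it is done.

Besides the shell and the picture viewer there is one more tool, called after "Call:" as name(argument=value, ...) on one line, values as JSON. jog_arm: Moves the arm, as the interface text tells. Its arguments: {"type":"object","properties":{"motion":{"type":"array"},"grip":{"type":"number"},"squeeze":{"type":"number"}},"required":["motion"]}

```bash
ls; mkdir -p pics; python3 - <<'E'
from station import bot
import cv2,numpy as np
np.set_printoptions(precision=4,suppress=True)
print(bot.read_state())
for n in ["scene","top","wrist"]:
    im=bot.camera(n); cv2.imwrite(f"pics/{n}0.png",im[:,:,::-1])
    print(n,bot.calibration(n))
E
```

```text
pics
{'time': 0.0, 'q': array([-1.467 ,  0.2766,  1.5062,  0.    ,  1.3607, -0.121 ]), 'joint_vel': array([-0.0019,  0.0005,  0.0001,  0.0004, -0.0002, -0.0007]), 'tau': array([  0.0035, -41.6767, -24.5804,  -0.0002,   0.011 ,  -0.    ]), 'ee_pos': array([ 0.1281, -0.56  ,  0.2304]), 'orientation': array([-0.0009,  0.9937,  0.1122,  0.    ]), 'contact_force': array([-0.2671,  0.1591, -0.4298]), 'moment': array([-0.0338, -0.0404,  0.0132]), 'width': 0.08513384323736417}
scene {'mtx': array([[371.414 ,   0.    , 320.4801],
       [  0.    , 371.414 , 200.1495],
       [  0.    ,   0.    ,   1.    ]]), 'pose': array([[ 0.7725,  0.4182, -0.4778,  0.9106],
       [ 0.6347, -0.4878,  0.5993, -0.8728],
       [ 0.0175, -0.7663, -0.6423,  0.716 ],
       [ 0.    ,  0.    ,  0.    ,  1.    ]])}
top {'mtx': array([[477.9462,   0.    , 315.2303],
       [  0.    , 477.9462, 200.7181],
       [  0.    ,   0.    ,   1.    ]]), 'pose': array([[-0.0273, -0.983 ,  0.1817,  0.2491],
       [-0.9996,  0.0247, -0.0162, -0.2897],
       [ 0.0115, -0.1821, -0.9832,  1.2829],
       [ 0.    ,  0.    ,  0.    ,  1.    ]])}
wrist {'mtx': array([[309.7069,   0.    , 322.278 ],
       [  0.    , 309.7069, 203.5014],
       [  0.    ,   0.    ,   1.    ]]), 'tool_from_camera': array([[ 0.0013, -0.9653, -0.261 ,  0.0676],
       [ 1.    ,  0.0011,  0.0009,  0.001 ],
       [-0.0005, -0.261 ,  0.9653, -0.1422],
       [ 0.    ,  0.    ,  0.    ,  1.    ]])}
```

View pics/scene0.png

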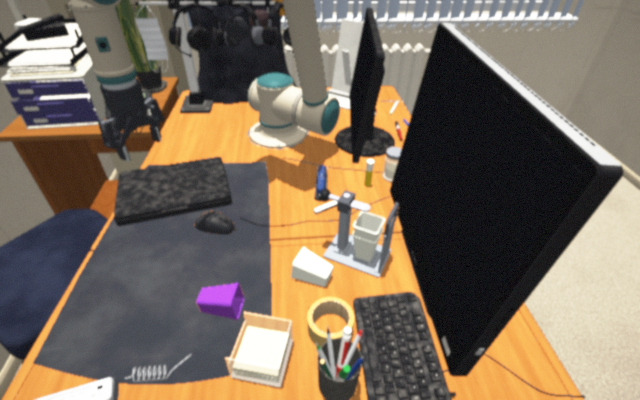

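View pics/top0.png

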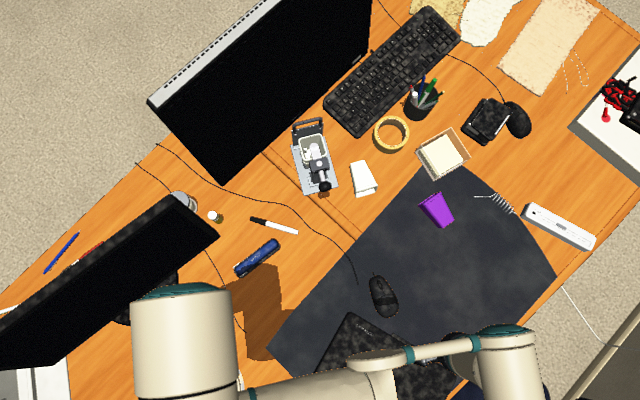

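View pics/wrist0.png

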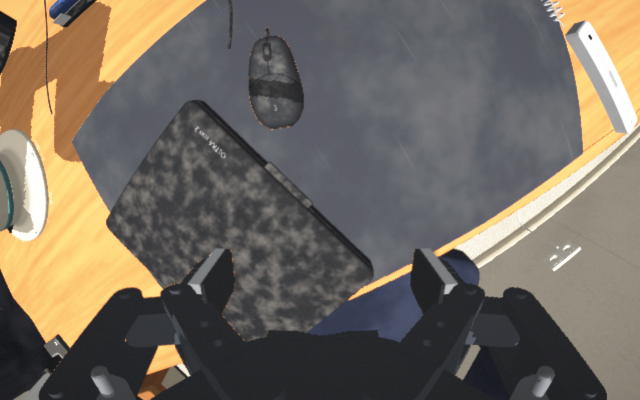

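```bash
cat > h.py <<'E'
import numpy as np,cv2
from station import bot
from scipy.spatial.transform import Rotation as R
np.set_printoptions(precision=4,suppress=True)
def ray(n,u,v,st=None):
    c=bot.calibration(n);K=c["mtx"]
    x=(u-K[0,2])/K[0,0];y=(v-K[1,2])/K[1,1]
    if n=="wrist":
        r=np.hypot(x,y);d=np.array([np.sin(r)*x/max(r,1e-9),np.sin(r)*y/max(r,1e-9),np.cos(r)])
        P=tool(st)@c["tool_from_camera"]
    else: d=np.array([x,y,1.]);P=c["pose"]
    d=P[:3,:3]@d
    return P[:3,3],d/np.linalg.norm(d)
def tool(st):
    T=np.eye(4);q=st["orientation"];T[:3,:3]=R.from_quat([q[1],q[2],q[3],q[0]]).as_matrix();T[:3,3]=st["ee_pos"];return T
def onz(n,u,v,z,st=None):
    o,d=ray(n,u,v,st);return o+d*(z-o[2])/d[2]
def tri(rs):
    A=np.zeros((3,3));b=np.zeros(3)
    for o,d in rs:
        M=np.eye(3)-np.outer(d,d);A+=M;b+=M@o
    p=np.linalg.solve(A,b);return p,[np.linalg.norm(np.cross(p-o,d)) for o,d in rs]
def proj(n,p,st=None):
    c=bot.calibration(n);K=c["mtx"]
    P=c["pose"] if n!="wrist" else tool(st)@c["tool_from_camera"]
    q=P[:3,:3].T@(np.asarray(p)-P[:3,3])
    if n=="wrist":
        r=np.hypot(q[0],q[1]);t=np.arctan2(r,q[2]);return K[:2,2]+K[0,0]*t*q[:2]/max(r,1e-9)
    return (K@q)[:2]/q[2]
E
python3 - <<'E'
import cv2
a=cv2.imread("pics/top0.png")[105:225,270:390];cv2.imwrite("pics/topc.png",cv2.resize(a,(600,600),interpolation=cv2.INTER_CUBIC))
a=cv2.imread("pics/scene0.png")[180:300,280:410];cv2.imwrite("pics/scenec.png",cv2.resize(a,(650,600),interpolation=cv2.INTER_CUBIC))
E
```

```text
(no output)
```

View pics/topc.png

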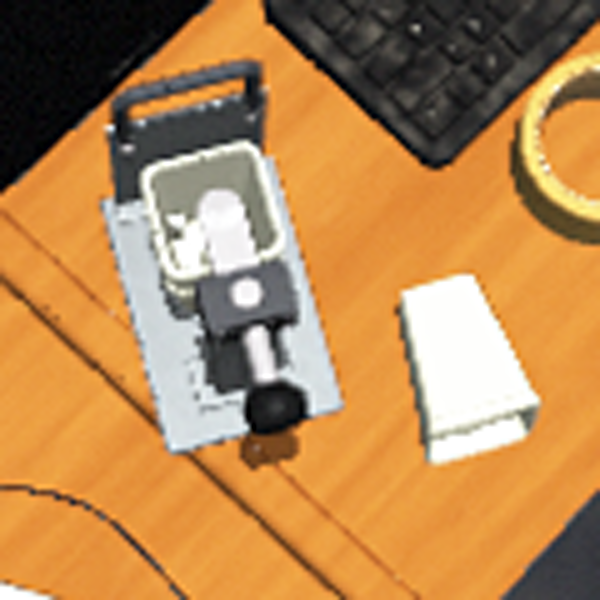

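View pics/scenec.png

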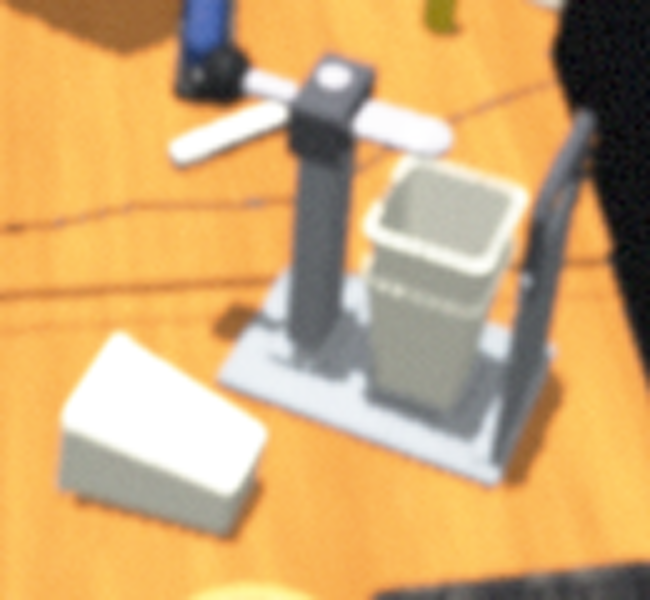

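```bash
python3 - <<'E'
from h import *
t=lambda x,y:(270+x/5,105+y/5)
s=lambda x,y:(280+x/5,180+y/5)
for nm,p,z in [("footL",(402,292),.0407),("footR",(472,275),.0407),("rimL",(428,425),.0596),("rimR",(538,403),.0596),("rimlowL",(430,462),0),("rimlowR",(530,440),0),
 ("baseFL",(168,452),.008),("baseFR",(340,408),.008),("baseBL",(106,202),.008),("capcentre",(246,292),.181),("knob",(275,405),.16),("midrim1",(143,165),.122),("midrim2",(248,143),.122),("mr3",(283,250),.122),("mr4",(170,278),.122)]:
    print(nm,onz("top",*t(*p),z))
print("knob tri",tri([ray("top",*t(272,402)),ray("scene",*s(215,72))]))
print("cap tri",tri([ray("top",*t(246,292)),ray("scene",*s(335,75))]))
for nm,p,z in [("rimA",(62,430),.0596),("rimB?",(118,335),.0596),("foot",(268,435),.0407),("foot2",(225,495),.0407),
 ("base near corner",(498,482),.008),("base left",(218,375),.008)]:
    print(nm,onz("scene",*s(*p),z))
E
```

```text
footL [ 0.5782 -0.4074  0.0407]
footR [ 0.5867 -0.4454  0.0407]
rimL [ 0.5011 -0.4163  0.0596]
rimR [ 0.5114 -0.4745  0.0596]
rimlowL [ 0.4926 -0.4226  0.    ]
rimlowR [ 0.5035 -0.4781  0.    ]
baseFL [ 0.5002 -0.2795  0.008 ]
baseFR [ 0.5223 -0.3739  0.008 ]
baseBL [ 0.6422 -0.2484  0.008 ]
capcentre [ 0.5428 -0.3198  0.181 ]
knob [ 0.492  -0.3327  0.16  ]
midrim1 [ 0.6261 -0.2712  0.122 ]
midrim2 [ 0.6365 -0.3247  0.122 ]
mr3 [ 0.5799 -0.3406  0.122 ]
mr4 [ 0.5667 -0.2835  0.122 ]
knob tri (array([ 0.4911, -0.3331,  0.1618]), [np.float64(0.0027695715198056783), np.float64(0.0027695715198056505)])
cap tri (array([ 0.5446, -0.3189,  0.1787]), [np.float64(0.0014866659062398363), np.float64(0.001486665906239792)])
rimA [ 0.5215 -0.4813  0.0596]
rimB? [ 0.5023 -0.4212  0.0596]
foot [ 0.5856 -0.4103  0.0407]
foot2 [ 0.5921 -0.4503  0.0407]
base near corner [ 0.6716 -0.3395  0.008 ]
base left [ 0.5267 -0.3735  0.008 ]
```

The lying white tub is at top px (363,178). The purple one at top (437,210) is the look-alike, and the white tray at (443,155) is something else. The crops confirm that the white tapered tub fits, with its rim towards the robot. The carrier is at top (313,160), yaw about 13°, with its knob at (324,184). The tub's axis is nearly parallel to the tool's x.

Plan: grip the tub's sides with the tool tilted 45° forward, then rotate about the jaw axis.

Call:
jog_arm(motion=[{"xyz": [36, -5, 0], "angular": [0, 6, 0]}, {"xyz": [72, -10, 0], "angular": [0, 12, 0]}, {"xyz": [108, -14, 0], "angular": [0, 18, 0]}, {"xyz": [144, -18, 0], "angular": [0, 24, 0]}, {"xyz": [180, -24, 0], "angular": [0, 30, 0]}], grip=1, squeeze=40)

```text
time: 0.57
ee_pos: [0.2996, -0.4974, 0.232]
orientation: [-0.028, 0.959, 0.108, 0.259]
contact_force: [-0.1, 0.4, -0.5]
width: 0.0854
```

```bash
cat >> h.py <<'E'
def Rt(yaw,tilt):
    c,s=np.cos(np.radians(yaw)),np.sin(np.radians(yaw))
    return np.array([[c,s,0],[s,-c,0],[0,0,-1.]])@R.from_euler('y',tilt,degrees=True).as_matrix()
def go(p,yaw,tilt):
    st=bot.read_state();T=tool(st)
    d=T[:3,:3].T@(np.asarray(p)-T[:3,3])*1000
    w=R.from_matrix(T[:3,:3].T@Rt(yaw,tilt)).as_rotvec(degrees=True)
    print("t",round(st["time"],2),"q",st["q"],"xyz",d.round(1),"ang",w.round(1),"F",st["contact_force"],"w",round(st["width"],4))
E
python3 -c "
from h import *
go((.470,-.457,.102),13.4,45)"
```

```text
t 0.57 q [-1.4768  0.272   1.6365  0.5388  1.3427 -0.2845] xyz [ 85.7  -1.8 200.5] ang [ 0.4 14.7 -0.4] F [-0.0562  0.3556 -0.4827] w 0.0854
```

Call:
jog_arm(motion=[{"xyz": [17, 0, 30], "angular": [0, 3, 0]}, {"xyz": [34, 0, 60], "angular": [0, 6, 0]}, {"xyz": [50, 0, 95], "angular": [0, 9, 0]}, {"xyz": [68, -1, 130], "angular": [0, 12, 0]}, {"xyz": [83, -2, 165], "angular": [0, 15, 0]}])

```text
time: 0.98
ee_pos: [0.4496, -0.4606, 0.1294]
orientation: [-0.042, 0.918, 0.103, 0.381]
contact_force: [0.1, -0.4, -0.6]
width: 0.0854
```

```bash
python3 -c "
from h import *
go((.470,-.457,.102),13.4,45)
st=bot.read_state()
im=bot.camera('wrist');cv2.imwrite('pics/w1.png',im[:,:,::-1])
F=np.array([.582,-.4295,0]);u=np.array([np.cos(np.radians(13.9)),np.sin(np.radians(13.9)),0])
l=np.array([-u[1],u[0],0])
for nm,al,z,w in [('footup',4.6,40.7,20.5),('rimup',-77.8,59.6,30),('rimlow',-84.5,0,30)]:
  for s in(1,-1): print(nm,s,proj('wrist',F+al*1e-3*u+s*w*1e-3*l+[0,0,z*1e-3],st))
"
```

```text
t 0.98 q [-1.3314  0.4411  1.8369  0.9294  1.0841 -0.5378] xyz [-4.8  1.  34. ] ang [ 0.5 -0.1 -0.3] F [ 0.0727 -0.4205 -0.5565] w 0.0854
footup 1 [299.3239 153.0362]
footup -1 [341.0793 152.5012]
rimup 1 [283.5715 219.3824]
rimup -1 [359.4765 218.2874]
rimlow 1 [290.1932 254.017 ]
rimlow -1 [353.1272 253.0592]
```

View pics/w1.png

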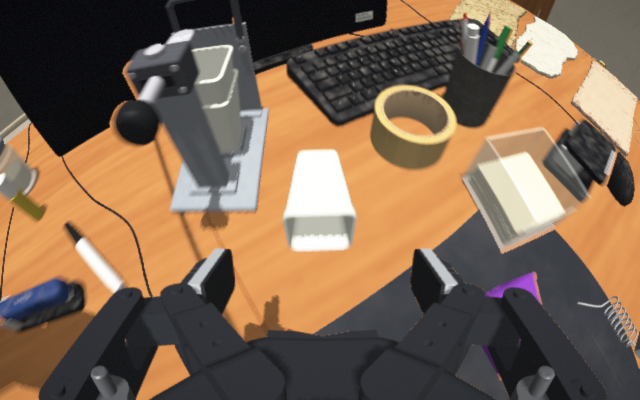

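Wrist view: tub rim at (284–355,214), foot at (301–340,150), within about 4 px of the prediction and centred between the jaws. I'll advance along the tool axis.

```bash
python3 -c "
from h import *
go((.555,-.436,.018),13.6,45)"
```

```text
t 1.03 q [-1.3277  0.4493  1.8444  0.9318  1.0825 -0.541 ] xyz [  0.4   5.7 149.2] ang [-0.  -0.1 -0.8] F [ 0.3544  1.4843 -2.9398] w 0.0858
```

Call:
jog_arm(motion=[{"xyz": [0, 0, 30], "angular": [0, 0, 0]}, {"xyz": [0, 1, 65], "angular": [0, 0, 0]}, {"xyz": [0, 2, 100], "angular": [0, 0, 0]}, {"xyz": [0, 2, 130], "angular": [0, 0, 0]}, {"xyz": [0, 2, 149], "angular": [0, 0, 0]}])

```text
time: 1.45
ee_pos: [0.5525, -0.4374, 0.0217]
orientation: [-0.044, 0.918, 0.104, 0.379]
contact_force: [-0.0, 1.1, -1.1]
width: 0.0855
```

```bash
python3 -c "
from h import *
go((.555,-.436,.018),13.6,45)
im=bot.camera('wrist');cv2.imwrite('pics/w2.png',im[:,:,::-1])
"
```

```text
t 1.45 q [-1.1439  0.6197  1.8614  1.132   0.8707 -0.6614] xyz [-0.7 -0.8  4.6] ang [ 0.3  0.1 -0.6] F [-0.0198  1.0817 -1.0673] w 0.0855
```

View pics/w2.png

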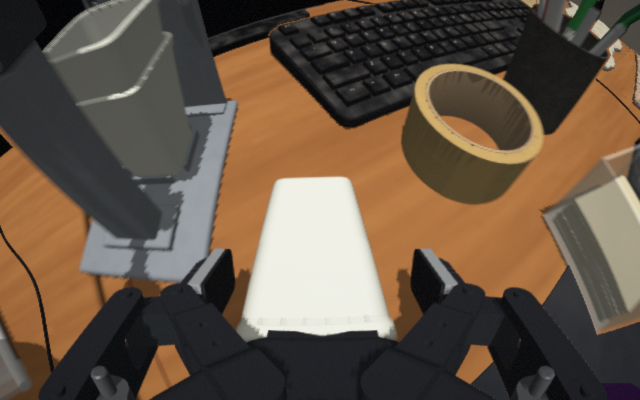

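The tub sits between the pads: foot at (275–353,180), rim at (245–393,330). Closing.

Call:
jog_arm(motion=[{"xyz": [0, 0, 0], "angular": [0, 0, 0]}, {"xyz": [0, 0, 0], "angular": [0, 0, 0]}, {"xyz": [0, 0, 0], "angular": [0, 0, 0]}, {"xyz": [0, 0, 0], "angular": [0, 0, 0]}, {"xyz": [0, 0, 0], "angular": [0, 0, 0]}], grip=0, squeeze=35)

```text
time: 1.92
ee_pos: [0.5509, -0.4403, 0.0256]
orientation: [-0.042, 0.918, 0.103, 0.38]
contact_force: [-0.4, 0.6, -0.2]
width: 0.0566
```

```bash
python3 -c "
from h import *
go((.45,-.42,.14),13.6,45)
im=bot.camera('wrist');cv2.imwrite('pics/w3.png',im[:,:,::-1])
"
```

```text
t 1.92 q [-1.1483  0.6141  1.8601  1.1302  0.8727 -0.6602] xyz [  14.6  -41.9 -147.4] ang [ 0.6 -0.  -0.5] F [-0.4086  0.5796 -0.169 ] w 0.0566
```

View pics/w3.png

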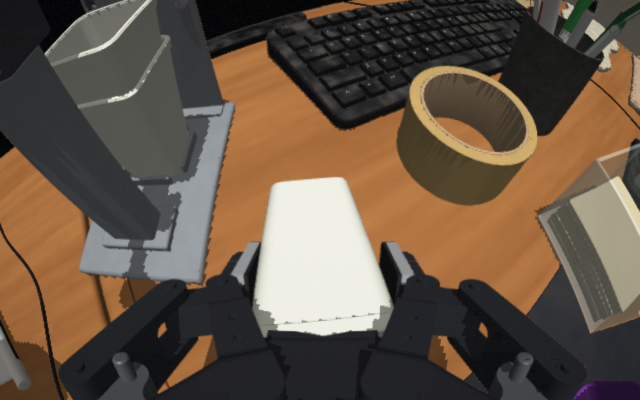

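Call:
jog_arm(motion=[{"xyz": [5, -5, -20], "angular": [0, 0, 0]}, {"xyz": [10, -8, -50], "angular": [0, -4, 0]}, {"xyz": [14, -16, -80], "angular": [0, -10, 0]}, {"xyz": [14, -20, -110], "angular": [0, -16, 0]}, {"xyz": [14, -25, -140], "angular": [0, -22, 0]}])

```text
time: 2.38
ee_pos: [0.457, -0.4357, 0.1359]
orientation: [-0.02, 0.974, 0.109, 0.196]
contact_force: [1.2, 0.4, -0.5]
width: 0.0566
```

```bash
python3 -c "
from h import *
go((.45,-.42,.16),13.6,0)
im=bot.camera('wrist');cv2.imwrite('pics/w4.png',im[:,:,::-1])
"
```

```text
t 2.38 q [-1.0925  0.3565  1.7137  0.4549  1.0122  0.0235] xyz [  6.2 -16.8 -23.6] ang [  0.3 -22.7  -0.9] F [ 1.1936  0.4077 -0.491 ] w 0.0566
```

View pics/w4.png

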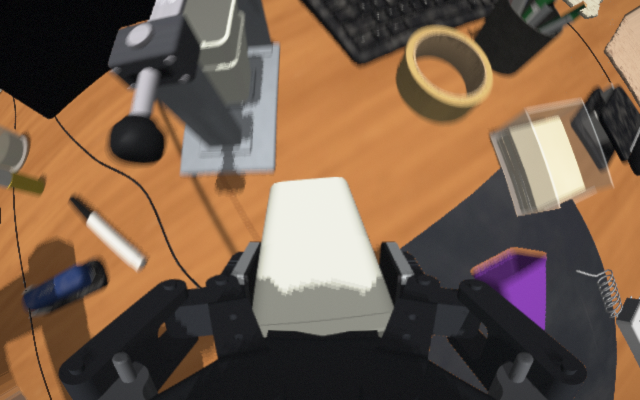

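```bash
python3 -c "
from h import *
go((.45,-.42,.15),4,-8)"
```

```text
t 2.43 q [-1.0902  0.3493  1.7056  0.4484  1.0157  0.0279] xyz [ -0.6 -19.2  -8.7] ang [ -0.3 -30.6   9. ] F [ 2.6453 -0.2587  3.6919] w 0.0567
```

Call:
jog_arm(motion=[{"xyz": [0, -4, -2], "angular": [0, -6, 2]}, {"xyz": [0, -8, -4], "angular": [0, -12, 4]}, {"xyz": [0, -12, -6], "angular": [0, -18, 6]}, {"xyz": [0, -16, -8], "angular": [0, -24, 8]}, {"xyz": [0, -19, -9], "angular": [0, -31, 9]}])

```text
time: 2.85
ee_pos: [0.4506, -0.4172, 0.1439]
orientation: [-0.006, 0.997, 0.034, -0.073]
contact_force: [-0.5, 0.9, -1.3]
width: 0.0565
```

```bash
python3 -c "
from h import *
go((.42,-.41,.15),-12,-38)"
```

```text
t 2.85 q [-0.8008  0.4532  1.4604 -0.1026  1.3365  0.7303] xyz [-30.6  -9.3  -1.5] ang [  5.4 -29.3  15.2] F [-0.4906  0.9358 -1.2949] w 0.0565
```

Call:
jog_arm(motion=[{"xyz": [-6, -2, 0], "angular": [1, -6, 3]}, {"xyz": [-12, -4, 0], "angular": [2, -12, 6]}, {"xyz": [-18, -6, 0], "angular": [3, -18, 9]}, {"xyz": [-24, -8, -1], "angular": [4, -24, 12]}, {"xyz": [-31, -9, -1], "angular": [5, -29, 15]}])

```text
time: 3.27
ee_pos: [0.4213, -0.4094, 0.1474]
orientation: [-0.032, 0.942, -0.096, -0.321]
contact_force: [-0.3, -0.3, -1.0]
width: 0.0564
```

```bash
python3 -c "
from h import *
go((.42,-.41,.12),-12,-38)
im=bot.camera('scene');cv2.imwrite('pics/s5.png',im[:,:,::-1])
im=bot.camera('wrist');cv2.imwrite('pics/w5.png',im[:,:,::-1])
im=cv2.imread('pics/s5.png')[150:330,180:420];cv2.imwrite('pics/s5c.png',cv2.resize(im,(800,600),interpolation=cv2.INTER_CUBIC))
"
```

```text
t 3.27 q [-0.7061  0.6869  1.1983 -0.3109  1.8374  1.0753] xyz [15.8  0.8 22.4] ang [ 0.3 -0.4  0.3] F [-0.2985 -0.3215 -0.9517] w 0.0564
```

View pics/s5c.png

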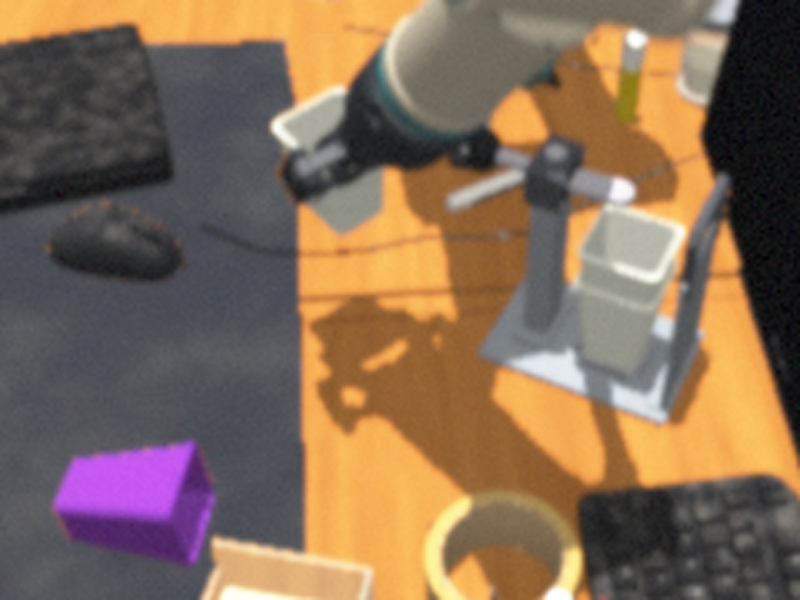

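View pics/w5.png

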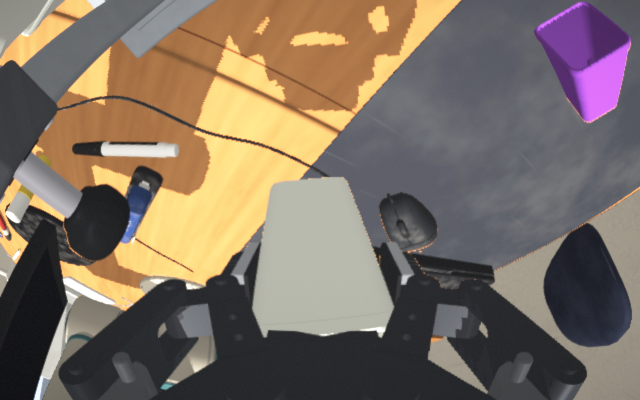

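```bash
python3 -c "
from h import *
st=bot.read_state();print(st['ee_pos'])
for x,y in [(.42,-.41),(.44,-.41),(.40,-.41),(.42,-.39),(.42,-.43),(.45,-.42)]:
  print(x,y,proj('top',(x,y,0)),(np.array(proj('scene',(x,y,0)))-[180,150])*10/3)
a=cv2.imread('pics/top0.png')[130:290,250:450];cv2.imwrite('pics/topd.png',cv2.resize(a,(750,600),interpolation=cv2.INTER_CUBIC))
"
```

```text
[ 0.421  -0.4101  0.1438]
0.42 -0.41 [352.4866 223.8439] [343.5928 317.1721]
0.44 -0.41 [352.1814 216.5405] [362.237 329.424]
0.4 -0.41 [352.7935 231.1885] [325.3118 305.1588]
0.42 -0.39 [345.1125 224.0325] [361.0897 303.065 ]
0.42 -0.43 [359.8569 223.6555] [325.6588 331.6317]
0.45 -0.42 [355.6997 212.8116] [362.8301 343.0513]
```

View pics/topd.png

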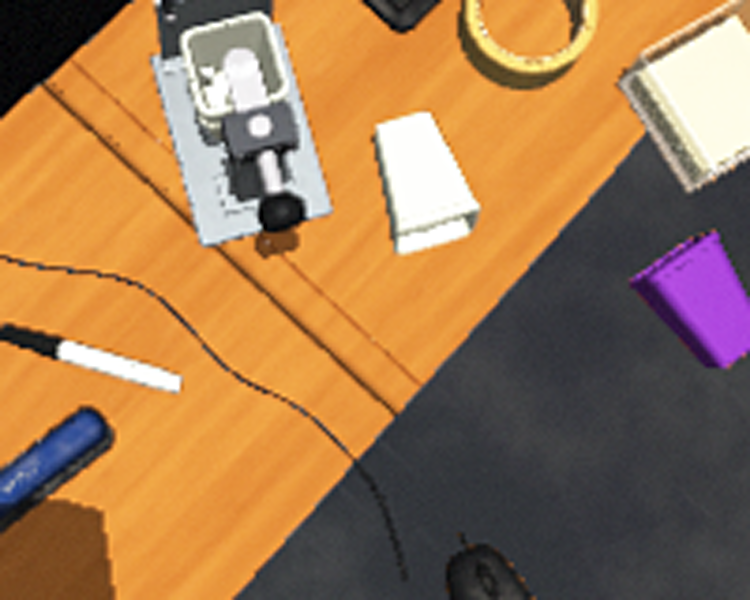

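```bash
python3 -c "
from h import *
go((.475,-.425,.075),-12,-38.5)
go((.475,-.425,.045),-12,-38.5)"
```

```text
t 3.37 q [-0.7075  0.6904  1.2009 -0.31    1.8325  1.0726] xyz [86.3  4.1 20.3] ang [ 0.2 -0.8  0.5] F [ 0.976  -0.5845 -0.2212] w 0.0561
t 3.37 q [-0.7075  0.6904  1.2009 -0.31    1.8325  1.0726] xyz [104.6   4.2  44. ] ang [ 0.2 -0.8  0.5] F [ 0.976  -0.5845 -0.2212] w 0.0561
```

Call:
jog_arm(motion=[{"xyz": [25, 1, -5], "angular": [0, 0, 0]}, {"xyz": [45, 2, 0], "angular": [-1, -1, 1]}, {"xyz": [65, 3, 8], "angular": [-1, -1, 2]}, {"xyz": [82, 4, 20], "angular": [-2, -1, 3]}, {"xyz": [95, 4, 32], "angular": [-2, -1, 3]}])

```text
time: 3.78
ee_pos: [0.475, -0.4252, 0.0634]
orientation: [-0.008, 0.938, -0.113, -0.328]
contact_force: [-0.3, 0.3, -0.2]
width: 0.0563
```

```bash
python3 -c "
from h import *
go((.475,-.425,.045),-12,-38.5)
im=bot.camera('scene');cv2.imwrite('pics/s6.png',im[:,:,::-1])
im=im[150:330,220:420,::-1];cv2.imwrite('pics/s6c.png',cv2.resize(im,(660,594),interpolation=cv2.INTER_CUBIC))
"
```

```text
t 3.78 q [-0.6631  0.8292  1.1234 -0.3198  1.7805  1.1775] xyz [11.3 -1.3 14.4] ang [ 2.3 -0.2 -2.6] F [-0.3295  0.3235 -0.1856] w 0.0563
```

View pics/s6c.png

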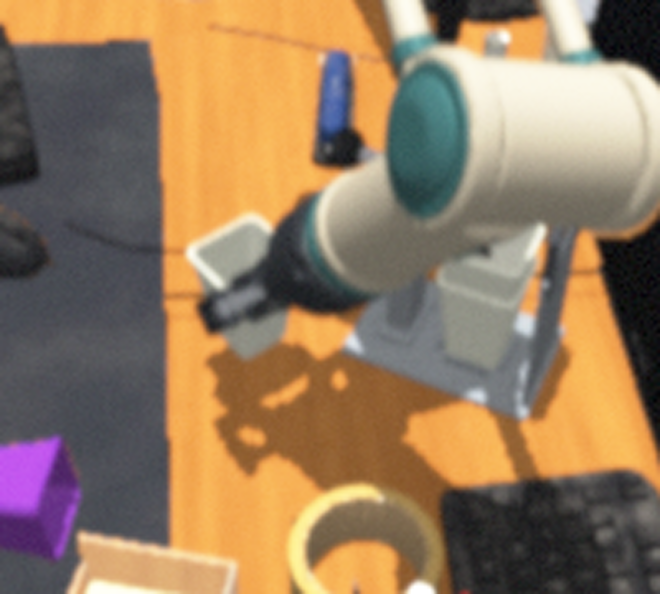

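Call:
jog_arm(motion=[{"xyz": [5, 0, 6], "angular": [0, 0, 0]}, {"xyz": [9, 0, 11], "angular": [0, 0, 0]}, {"xyz": [10, 0, 13], "angular": [0, 0, 0]}, {"xyz": [11, 0, 14], "angular": [0, 0, 0]}, {"xyz": [11, 0, 14], "angular": [0, 0, 0]}])

```text
time: 4.25
ee_pos: [0.4738, -0.4267, 0.047]
orientation: [-0.008, 0.937, -0.114, -0.33]
contact_force: [0.7, -0.2, 0.2]
width: 0.0564
```

Call:
jog_arm(motion=[{"xyz": [1, 0, 2], "angular": [0, 0, 0]}, {"xyz": [2, 0, 3], "angular": [0, 0, 0]}, {"xyz": [3, 0, 4], "angular": [0, 0, 0]}, {"xyz": [3, 0, 4], "angular": [0, 0, 0]}])

```text
time: 4.58
ee_pos: [0.4738, -0.4266, 0.0412]
orientation: [-0.008, 0.937, -0.114, -0.33]
contact_force: [-0.7, 0.4, -0.8]
width: 0.0566
```

```bash
python3 -c "
from h import *
print(bot.read_state())
im=bot.camera('scene');cv2.imwrite('pics/s7.png',im[:,:,::-1])
im=im[190:280,260:350,::-1];cv2.imwrite('pics/s7c.png',cv2.resize(im,(600,600),interpolation=cv2.INTER_CUBIC))
"
```

```text
{'time': 4.5833, 'q': array([-0.6648,  0.85  ,  1.1391, -0.3202,  1.7487,  1.1887]), 'joint_vel': array([ 0.0001,  0.0005, -0.0016,  0.0002,  0.0043, -0.0016]), 'tau': array([ -0.0413, -67.0065, -19.4536,  -1.6379,   3.1673,   0.0026]), 'ee_pos': array([ 0.4738, -0.4266,  0.0412]), 'orientation': array([-0.0079,  0.937 , -0.114 , -0.3302]), 'contact_force': array([-0.709 ,  0.4463, -0.7674]), 'moment': array([-0.0715, -0.3651, -0.0298]), 'width': 0.05658054815378121}
```

View pics/s7c.png

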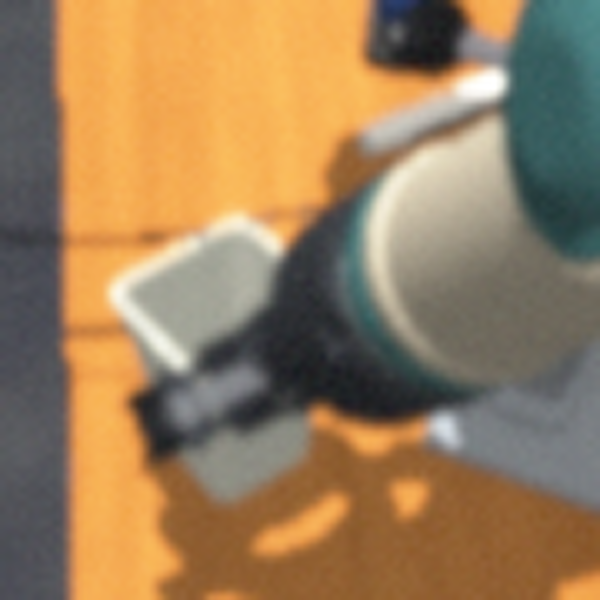

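Call:
jog_arm(motion=[{"xyz": [1, 0, 1], "angular": [0, 0, 0]}, {"xyz": [1, 0, 2], "angular": [0, 0, 0]}, {"xyz": [2, 0, 2], "angular": [0, 0, 0]}, {"xyz": [2, 0, 2], "angular": [0, 0, 0]}])

```text
time: 4.97
ee_pos: [0.4741, -0.4269, 0.0383]
orientation: [-0.008, 0.937, -0.114, -0.33]
contact_force: [0.4, 0.1, -0.7]
width: 0.0562
```

```bash
python3 -c "
from h import *
print(onz('scene',294.2,265.5,0),onz('scene',294.2,265.5,.005))
"
```

```text
[ 0.4885 -0.4418  0.    ] [ 0.4914 -0.4448  0.005 ]
```

Call:
jog_arm(motion=[{"xyz": [1, 0, 1], "angular": [0, 0, 0]}, {"xyz": [1, 0, 2], "angular": [0, 0, 0]}, {"xyz": [2, 0, 2], "angular": [0, 0, 0]}, {"xyz": [2, 0, 3], "angular": [0, 0, 0]}])

```text
time: 5.3
ee_pos: [0.4742, -0.4269, 0.0371]
orientation: [-0.007, 0.937, -0.114, -0.33]
contact_force: [5.3, 1.6, 12.5]
width: 0.0566
```

Call:
jog_arm(motion=[{"xyz": [-1, 0, -1], "angular": [0, 0, 0]}, {"xyz": [-1, 0, -1], "angular": [0, 0, 0]}])

```text
time: 5.47
ee_pos: [0.4739, -0.427, 0.0373]
orientation: [-0.008, 0.937, -0.114, -0.33]
contact_force: [1.6, 0.9, 5.3]
width: 0.0566
```

Call:
jog_arm(motion=[{"xyz": [0, 0, 0], "angular": [0, 0, 0]}, {"xyz": [0, 0, 0], "angular": [0, 0, 0]}, {"xyz": [0, 0, 0], "angular": [0, 0, 0]}, {"xyz": [0, 0, 0], "angular": [0, 0, 0]}, {"xyz": [0, 0, 0], "angular": [0, 0, 0]}], grip=1)

```text
time: 5.88
ee_pos: [0.4733, -0.4269, 0.036]
orientation: [-0.008, 0.937, -0.114, -0.331]
contact_force: [-0.5, 0.4, -0.7]
width: 0.0855
```

```bash
python3 -c "
from h import *
go((.475,-.425,.045),13,0)
im=bot.camera('wrist');cv2.imwrite('pics/w8.png',im[:,:,::-1])
"
```

```text
t 5.88 q [-0.6654  0.8547  1.143  -0.3201  1.741   1.1909] xyz [-4.7 -1.7 -7.9] ang [ -5.3  38.6 -25.8] F [-0.489   0.4251 -0.7265] w 0.0855
```

View pics/w8.png

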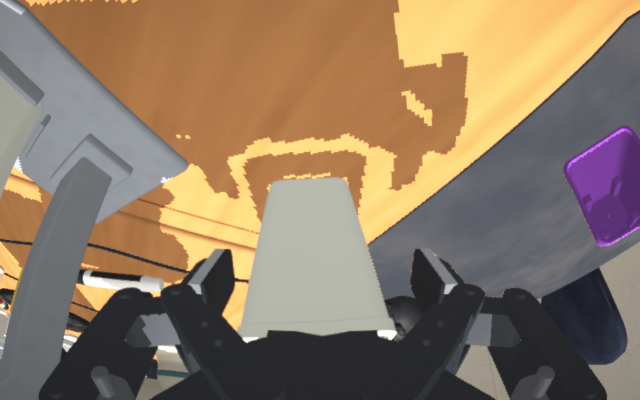

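The tub stands upright and released: foot edge at (270–350,180), sides symmetric. I'll back out along the tool axis.

Call:
jog_arm(motion=[{"xyz": [0, 0, -25], "angular": [0, 0, 0]}, {"xyz": [0, 0, -50], "angular": [0, 0, 0]}, {"xyz": [-5, 0, -85], "angular": [0, 0, 0]}, {"xyz": [-20, 0, -120], "angular": [0, 5, 0]}, {"xyz": [-50, 0, -140], "angular": [0, 10, 0]}])

```text
time: 6.35
ee_pos: [0.5262, -0.4295, 0.1728]
orientation: [0.002, 0.963, -0.113, -0.246]
contact_force: [-0.3, 0.2, 1.0]
width: 0.0853
```

```bash
python3 -c "
from h import *
go((.4915,-.333,.26),13,0)
"
```

```text
t 6.35 q [-0.654   0.7262  0.975  -0.2614  1.8659  1.1275] xyz [-91.9 -81.4 -55.1] ang [ -3.1  28.6 -25.8] F [-0.2707  0.1774  0.972 ] w 0.0853
```

Call:
jog_arm(motion=[{"xyz": [-30, 0, -25], "angular": [0, 5, -3]}, {"xyz": [-55, -5, -45], "angular": [-1, 11, -9]}, {"xyz": [-80, -30, -55], "angular": [-2, 17, -14]}, {"xyz": [-90, -55, -55], "angular": [-3, 22, -20]}, {"xyz": [-92, -81, -55], "angular": [-3, 28, -25]}])

```text
time: 6.77
ee_pos: [0.4871, -0.3315, 0.2676]
orientation: [0.005, 0.996, 0.087, -0.025]
contact_force: [0.3, 0.4, -1.0]
width: 0.0858
```

Call:
jog_arm(motion=[{"xyz": [0, 0, 0], "angular": [0, 0, 0]}, {"xyz": [0, 0, 0], "angular": [0, 0, 0]}])

```text
time: 6.93
ee_pos: [0.4861, -0.3314, 0.2654]
orientation: [0.003, 0.996, 0.085, -0.029]
contact_force: [-0.5, -0.0, -0.2]
width: 0.0853
```

```bash
python3 -c "
from h import *
go((.4915,-.333,.26),13,0)
st=bot.read_state()
im=bot.camera('wrist');cv2.imwrite('pics/w9.png',im[:,:,::-1])
print(proj('wrist',(.4915,-.333,.16),st),proj('wrist',(.603,-.3056,.122),st))
im=bot.camera('top');cv2.imwrite('pics/t9.png',im[:,:,::-1])
"
```

```text
t 6.93 q [-0.6889  0.3029  1.3834 -0.0447  1.4918  0.7153] xyz [5.4 2.5 5.1] ang [-0.   3.3 -3.2] F [-0.5276 -0.0058 -0.2366] w 0.0853
[323.6882 191.361 ] [314.5923  56.0589]
```

View pics/w9.png

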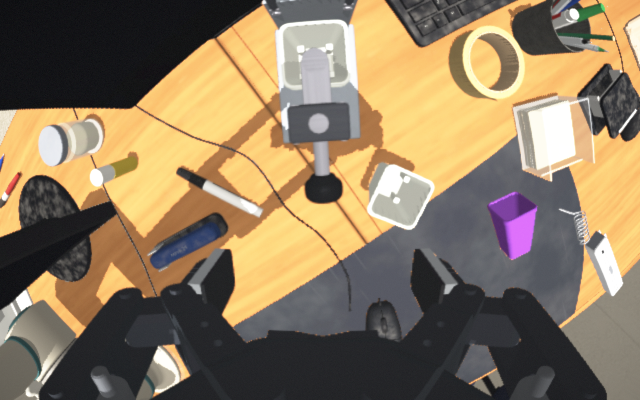

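```bash
python3 -c "
from h import *
go((.493,-.333,.14),13,0)
"
```

```text
t 7.03 q [-0.6893  0.3078  1.3792 -0.0452  1.4914  0.7154] xyz [ 12.3   0.2 123.7] ang [-0.   3.3 -3.2] F [-0.1554 -0.4368 -0.0849] w 0.0856
```

Call:
jog_arm(motion=[{"xyz": [6, 0, 30], "angular": [0, 2, -2]}, {"xyz": [12, 0, 60], "angular": [0, 3, -3]}, {"xyz": [12, 0, 90], "angular": [0, 3, -3]}, {"xyz": [12, 0, 124], "angular": [0, 3, -3]}, {"xyz": [12, 0, 124], "angular": [0, 3, -3]}])

```text
time: 7.45
ee_pos: [0.4891, -0.3301, 0.1317]
orientation: [-0.006, 0.994, 0.111, -0.008]
contact_force: [-1.7, 1.4, -1.2]
width: 0.0858
```

Call:
jog_arm(motion=[{"xyz": [0, 0, 0], "angular": [0, 0, 0]}, {"xyz": [0, 0, 0], "angular": [0, 0, 0]}, {"xyz": [0, 0, 0], "angular": [0, 0, 0]}, {"xyz": [0, 0, 0], "angular": [0, 0, 0]}, {"xyz": [0, 0, 0], "angular": [0, 0, 0]}], grip=0, squeeze=50)

```text
time: 7.87
ee_pos: [0.4932, -0.3306, 0.1418]
orientation: [-0.001, 0.994, 0.111, -0.002]
contact_force: [-0.7, 4.3, 2.1]
width: 0.0294
```

```bash
python3 -c "
from h import *
go((.493,-.333,.14),13,0)
im=bot.camera('wrist');cv2.imwrite('pics/w10.png',im[:,:,::-1])
"
```

```text
t 7.87 q [-0.7072  0.3673  1.5997 -0.0008  1.1788  0.6406] xyz [-0.7  2.2  1.8] ang [-0.2  0.2 -0.2] F [-0.7404  4.3156  2.1363] w 0.0294
```

View pics/w10.png

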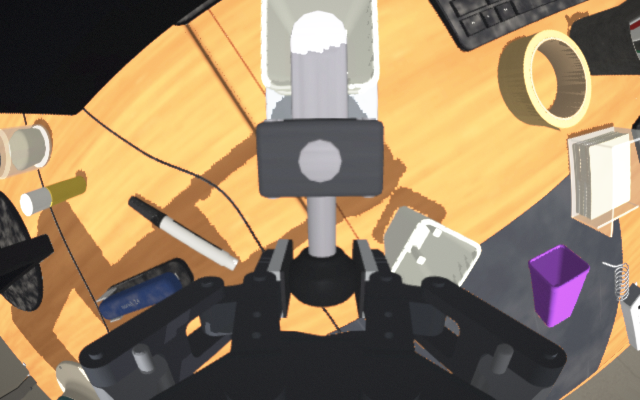

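Call:
jog_arm(motion=[{"xyz": [-6, 0, 0], "angular": [0, 0, 0]}, {"xyz": [-15, 0, 0], "angular": [0, 0, 0]}, {"xyz": [-26, 0, 0], "angular": [0, 0, 0]}, {"xyz": [-38, 0, 0], "angular": [0, 0, 0]}, {"xyz": [-45, 0, 0], "angular": [0, 0, 0]}])

```text
time: 8.33
ee_pos: [0.4492, -0.3414, 0.1417]
orientation: [-0.0, 0.994, 0.111, -0.001]
contact_force: [13.7, 8.6, -1.0]
width: 0.0292
```

Call:
jog_arm(motion=[{"xyz": [-1, 0, 0], "angular": [0, 0, 0]}, {"xyz": [-1, 0, 0], "angular": [0, 0, 0]}])

```text
time: 8.5
ee_pos: [0.4493, -0.3413, 0.1417]
orientation: [-0.0, 0.994, 0.111, 0.0]
contact_force: [3.9, 4.9, 4.8]
width: 0.0294
```

```bash
python3 -c "
from h import *
go((.493,-.333,.14),13,0)
im=bot.camera('wrist');cv2.imwrite('pics/w11.png',im[:,:,::-1])
"
```

```text
t 8.5 q [-0.7733  0.3243  1.6681  0.0006  1.1497  0.5747] xyz [44.4  1.5  1.7] ang [-0.  -0.  -0.3] F [3.8557 4.9188 4.773 ] w 0.0294
```

View pics/w11.png

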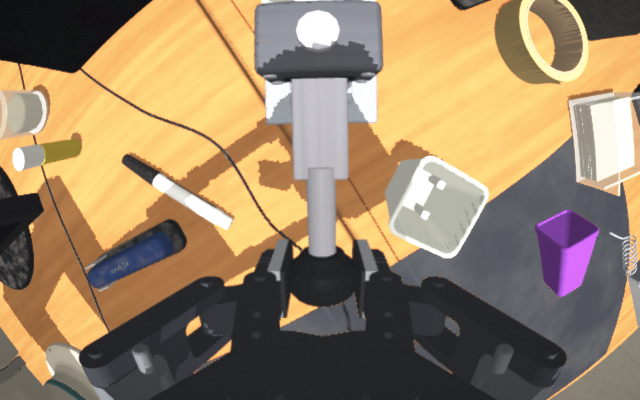

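The knob moved out by 45 mm against its stop. Releasing and rising.

Call:
jog_arm(motion=[{"xyz": [0, 0, 0], "angular": [0, 0, 0]}, {"xyz": [0, 0, 0], "angular": [0, 0, 0]}, {"xyz": [0, 0, 0], "angular": [0, 0, 0]}, {"xyz": [0, 0, 0], "angular": [0, 0, 0]}, {"xyz": [0, 0, -10], "angular": [0, 0, 0]}], grip=1)

```text
time: 8.97
ee_pos: [0.4464, -0.3415, 0.1483]
orientation: [-0.002, 0.994, 0.111, -0.004]
contact_force: [-1.5, 1.5, -0.2]
width: 0.0851
```

Call:
jog_arm(motion=[{"xyz": [0, 0, -30], "angular": [0, 0, 0]}, {"xyz": [0, 0, -60], "angular": [0, 0, 0]}, {"xyz": [0, 0, -90], "angular": [0, 0, 0]}, {"xyz": [0, 0, -90], "angular": [0, 0, 0]}, {"xyz": [0, 0, -90], "angular": [0, 0, 0]}])

```text
time: 9.38
ee_pos: [0.449, -0.3433, 0.2425]
orientation: [0.002, 0.994, 0.111, -0.001]
contact_force: [-1.0, 1.4, -1.0]
width: 0.0856
```

```bash
python3 -c "
from h import *
st=bot.read_state();print(st['time'],st['ee_pos'],st['contact_force'])
im=bot.camera('wrist');cv2.imwrite('pics/w12.png',im[:,:,::-1])
k=np.array([.603,-.3056])-.159*np.array([np.cos(np.radians(13.2)),np.sin(np.radians(13.2))])
print(proj('wrist',(*k,.16),st),proj('wrist',(.603,-.3056,.122),st),proj('wrist',(.475,-.425,.084),st))
"
```

```text
9.3833 [ 0.449  -0.3433  0.2425] [-0.9965  1.3507 -0.9941]
[318.263 212.614] [317.4323  18.0824] [404.7244 183.2319]
```

View pics/w12.png

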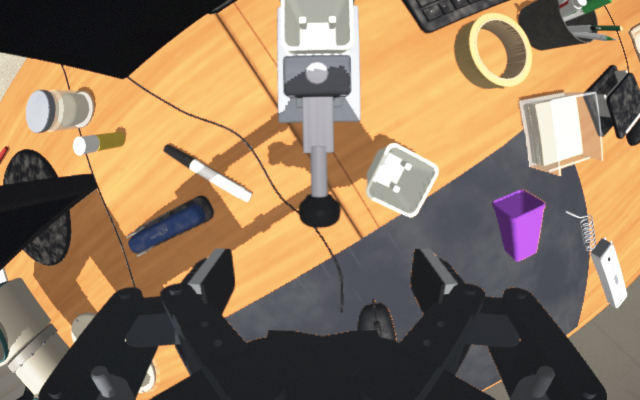

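The gate stays out (knob at (320,209)) and the tub stands with its rim corners around (388,143),(438,178),(414,217),(367,184). Next I'll hover over the tub.

```bash
python3 -c "
from h import *
st=bot.read_state()
c=np.array([onz('wrist',u,v,.084,st) for u,v in [(388,143),(438,178),(414,217),(367,184)]])
print(c, c.mean(0))
for i in range(4):
  d=c[(i+1)%4]-c[i];print(np.linalg.norm(d),np.degrees(np.arctan2(d[1],d[0])))
m=c.mean(0)
go((m[0],m[1],.2),-10,0)
"
```

```text
[[ 0.5088 -0.3956  0.084 ]
 [ 0.4879 -0.4566  0.084 ]
 [ 0.442  -0.4434  0.084 ]
 [ 0.4643 -0.3855  0.084 ]] [ 0.4757 -0.4203  0.084 ]
0.06451253668532092 -108.9269757590601
0.04776318867778899 163.89780567291652
0.062021503407934796 68.89151293095341
0.04560717484725468 -12.772097236432183
t 9.43 q [-0.7731  0.256   1.5098 -0.0042  1.3783  0.5751] xyz [ 9.8 82.  40.6] ang [ 0.1  0.3 22.8] F [-0.2654  0.3673 -0.2057] w 0.0855
```

Call:
jog_arm(motion=[{"xyz": [2, 20, 0], "angular": [0, 0, 5]}, {"xyz": [4, 40, 5], "angular": [0, 0, 11]}, {"xyz": [6, 60, 15], "angular": [0, 0, 17]}, {"xyz": [8, 82, 30], "angular": [0, 0, 23]}, {"xyz": [9, 82, 40], "angular": [0, 0, 26]}])

```text
time: 9.85
ee_pos: [0.4749, -0.4234, 0.1962]
orientation: [0.001, 0.993, -0.118, -0.004]
contact_force: [0.1, 0.5, -0.4]
width: 0.0857
```

Call:
jog_arm(motion=[{"xyz": [0, 0, 0], "angular": [0, 0, 0]}, {"xyz": [0, 0, 0], "angular": [0, 0, 0]}])

```text
time: 10.02
ee_pos: [0.4739, -0.4192, 0.1974]
orientation: [-0.001, 0.993, -0.114, -0.005]
contact_force: [-0.7, -0.3, -0.3]
width: 0.0857
```

```bash
python3 -c "
from h import *
st=bot.read_state();print(st['time'],st['ee_pos'],st['contact_force'])
im=bot.camera('wrist');cv2.imwrite('pics/w13.png',im[:,:,::-1])
cv2.imwrite('pics/w13c.png',cv2.resize(im[100:280,220:420,::-1],(660,594),interpolation=cv2.INTER_CUBIC))
"
```

```text
10.0167 [ 0.4739 -0.4192  0.1974] [-0.7054 -0.2709 -0.2539]
```

View pics/w13c.png

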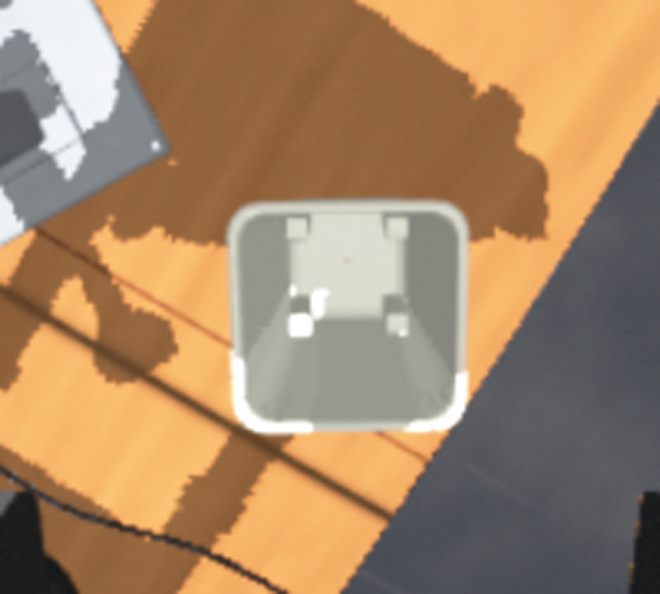

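```bash
python3 -c "
from h import *
st=bot.read_state()
P=lambda x,y:onz('wrist',220+x/3.3,100+y/3.3,.084,st)
l,r,t,b=P(231,318),P(467,318),P(348,203),P(348,432)
print(l,r,t,b,np.linalg.norm(l-r),np.linalg.norm(t-b))
d=l-r;print('yaw',np.degrees(np.arctan2(-d[0],d[1]) ))
m=(l+r)/2;m2=(t+b)/2;print(m,m2)
m=(m+m2)/2
go((m[0],m[1],.075),-13.2,0)
"
```

```text
[ 0.4844 -0.3937  0.084 ] [ 0.4706 -0.4535  0.084 ] [ 0.5068 -0.43    0.084 ] [ 0.4469 -0.4163  0.084 ] 0.06134544976172444 0.0614316604786325
yaw -13.026582955821233
[ 0.4775 -0.4236  0.084 ] [ 0.4768 -0.4232  0.084 ]
t 10.07 q [-0.8315  0.3853  1.4216 -0.0041  1.3413  0.9691] xyz [  4.5   3.3 123.6] ang [-0.   0.4  0.1] F [0.2144 1.0663 0.2666] w 0.0852
```

Call:
jog_arm(motion=[{"xyz": [4, 3, 30], "angular": [0, 0, 0]}, {"xyz": [4, 3, 65], "angular": [0, 0, 0]}, {"xyz": [4, 3, 100], "angular": [0, 0, 0]}, {"xyz": [4, 3, 130], "angular": [0, 0, 0]}, {"xyz": [4, 3, 141], "angular": [0, 0, 0]}])

```text
time: 10.48
ee_pos: [0.4753, -0.4212, 0.055]
orientation: [-0.002, 0.993, -0.114, -0.005]
contact_force: [0.1, 0.8, 0.6]
width: 0.0855
```

Call:
jog_arm(motion=[{"xyz": [0, 0, 0], "angular": [0, 0, 0]}, {"xyz": [0, 0, 0], "angular": [0, 0, 0]}, {"xyz": [0, 0, 0], "angular": [0, 0, 0]}, {"xyz": [0, 0, 0], "angular": [0, 0, 0]}, {"xyz": [0, 0, 0], "angular": [0, 0, 0]}], grip=0, squeeze=35)

```text
time: 10.9
ee_pos: [0.4783, -0.4249, 0.0606]
orientation: [0.002, 0.993, -0.115, -0.001]
contact_force: [-0.1, -0.3, 3.0]
width: 0.0583
```

```bash
python3 -c "
from h import *
go((.477,-.423,.057),-13.2,0)
im=bot.camera('wrist');cv2.imwrite('pics/w14.png',im[:,:,::-1])
"
```

```text
t 10.9 q [-0.8327  0.5012  1.5965 -0.0048  1.044   0.9706] xyz [-1.7 -1.6  3.6] ang [0.2 0.1 0. ] F [-0.0932 -0.3297  2.9567] w 0.0583
```

View pics/w14.png

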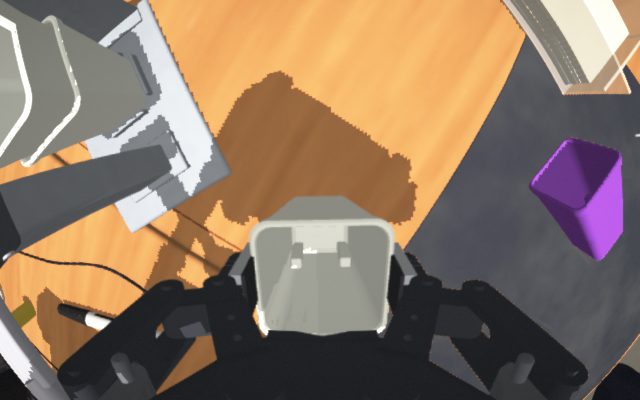

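Held by the rim. While the clock stands still, I'll refine the stack position from the earlier wrist views.

```bash
python3 -c "
import cv2
a=cv2.imread('pics/w9.png')[10:130,260:380];b=cv2.imread('pics/w11.png')
cv2.imwrite('pics/w9c.png',cv2.resize(a,(600,600),interpolation=cv2.INTER_CUBIC))
a=cv2.imread('pics/w12.png')[0:120,260:380]
cv2.imwrite('pics/w12c.png',cv2.resize(a,(600,600),interpolation=cv2.INTER_CUBIC))
"
```

```text
(no output)
```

View pics/w9c.png

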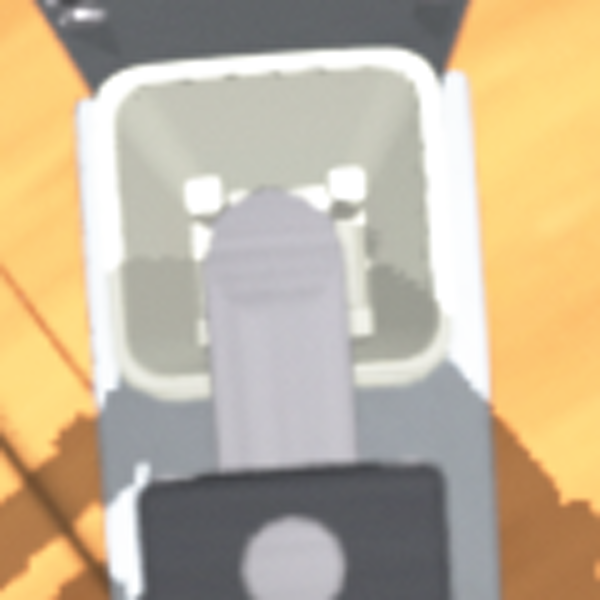

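View pics/w12c.png

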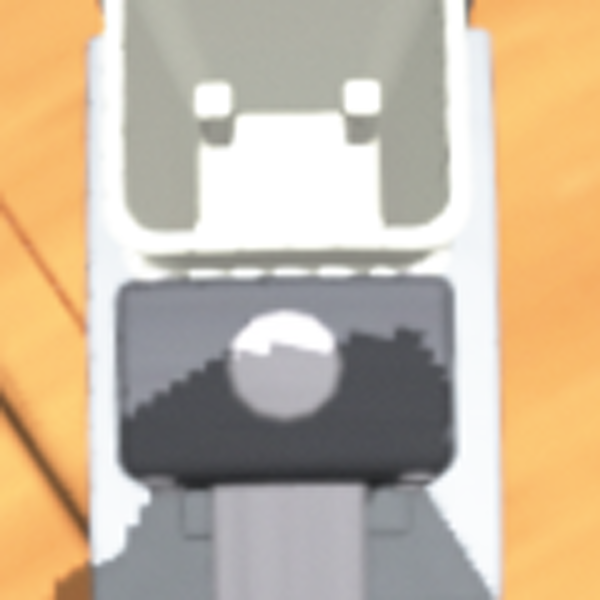

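```bash
python3 -c "
from h import *
s9=dict(ee_pos=np.array([.4861,-.3314,.2654]),orientation=np.array([.003,.996,.085,-.029]))
s9['orientation']/=np.linalg.norm(s9['orientation'])
s12=dict(ee_pos=np.array([.449,-.3433,.2425]),orientation=np.array([.002,.994,.111,-.001]));s12['orientation']/=np.linalg.norm(s12['orientation'])
P=lambda x,y,z:onz('wrist',260+x/5,10+y/5,z,s9)
l,r,t,b=P(103,230,.122),P(446,210,.122),P(270,57,.122),P(285,392,.122)
f=lambda a,b:np.degrees(np.arctan2((a-b)[1],(a-b)[0]))
print('w9',l,r,t,b,np.linalg.norm(l-r),np.linalg.norm(t-b),f(l,r)-90,f(t,b),(l+r)/2,(t+b)/2,'cap',P(294,563,.181))
Q=lambda x,y,z:onz('wrist',260+x/5,y/5,z,s12)
l,r,b=Q(110,150,.122),Q(464,150,.122),Q(287,240,.122)
print('w12',l,r,b,np.linalg.norm(l-r),f(l,r)-90,(l+r)/2,'cap',Q(285,364,.181),'knob',onz('wrist',319.5,209,.16,s12))
l,r=Q(90,300,.008),Q(497,300,.008);print('base',(l+r)/2,np.linalg.norm(l-r),f(l,r)-90)
u=np.array([np.cos(np.radians(13.1)),np.sin(np.radians(13.1)),0])
print('centre from front edge',b+.030*u, 'capbased',Q(285,364,.181)+.061*u)
"
```

```text
w9 [ 0.5987 -0.2748  0.122 ] [ 0.6123 -0.3343  0.122 ] [ 0.6354 -0.2986  0.122 ] [ 0.5741 -0.3119  0.122 ] 0.061081442126252244 0.06276852021626442 12.91696656758485 12.26462994758444 [ 0.6055 -0.3046  0.122 ] [ 0.6048 -0.3053  0.122 ] cap [ 0.5474 -0.3188  0.181 ]
w12 [ 0.5865 -0.278   0.122 ] [ 0.5995 -0.3363  0.122 ] [ 0.5764 -0.311   0.122 ] 0.05975163595198104 12.538563059382 [ 0.593  -0.3072  0.122 ] cap [ 0.5461 -0.3183  0.181 ] knob [ 0.4513 -0.3413  0.16  ]
base [ 0.5892 -0.3083  0.008 ] 0.09790896378025182 12.656625087506299
centre from front edge [ 0.6056 -0.3042  0.122 ] capbased [ 0.6055 -0.3045  0.181 ]
```

Call:
jog_arm(motion=[{"xyz": [0, 0, -20], "angular": [0, 0, 0]}, {"xyz": [0, 0, -55], "angular": [0, 0, 0]}, {"xyz": [0, 0, -90], "angular": [0, 0, 0]}, {"xyz": [0, 0, -125], "angular": [0, 0, 0]}, {"xyz": [0, 0, -147], "angular": [0, 0, 0]}])

```text
time: 11.37
ee_pos: [0.4791, -0.4251, 0.2104]
orientation: [0.002, 0.993, -0.115, -0.0]
contact_force: [0.6, -0.5, -0.9]
width: 0.0587
```

```bash
python3 -c "
from h import *
go((.6247,-.3918,.208),12.8,0)
im=bot.camera('wrist');cv2.imwrite('pics/w15.png',im[:,:,::-1])
"
```

```text
t 11.37 q [-0.8319  0.3846  1.393  -0.0043  1.3614  0.9701] xyz [134.1 -65.6   2. ] ang [  0.3   0.1 -26. ] F [ 0.6459 -0.4798 -0.9472] w 0.0587
```

View pics/w15.png

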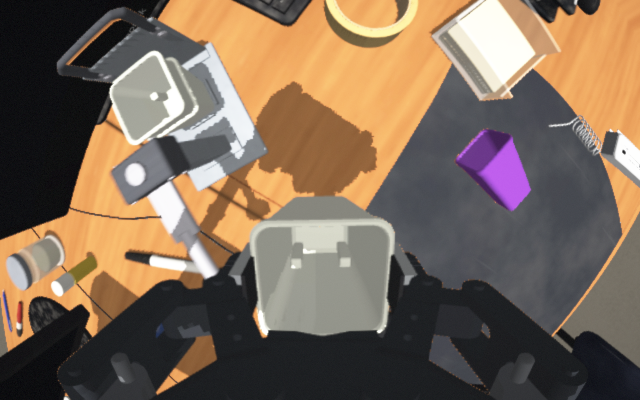

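```bash
python3 -c "
from h import *
print(tri([ray('top',225,185),ray('scene',392,190)]))
print(tri([ray('top',147,101),ray('scene',440,28)]))
"
```

```text
(array([ 0.5325, -0.0678,  0.0353]), [np.float64(0.005018462749815081), np.float64(0.005018462749815041)])
(array([ 0.5703, -0.0199,  0.4892]), [np.float64(0.010693851659949726), np.float64(0.010693851659949738)])
```

Call:
jog_arm(motion=[{"xyz": [22, -11, 0], "angular": [0, 0, -3]}, {"xyz": [50, -25, 1], "angular": [0, 0, -8]}, {"xyz": [80, -39, 1], "angular": [0, 0, -14]}, {"xyz": [110, -53, 2], "angular": [0, 0, -20]}, {"xyz": [134, -66, 2], "angular": [0, 0, -26]}])

```text
time: 11.83
ee_pos: [0.6257, -0.3899, 0.2028]
orientation: [-0.0, 0.993, 0.114, -0.002]
contact_force: [-0.8, -1.0, -0.6]
width: 0.0583
```

Call:
jog_arm(motion=[{"xyz": [0, 0, 0], "angular": [0, 0, 0]}, {"xyz": [0, 0, 0], "angular": [0, 0, 0]}])

```text
time: 12.0
ee_pos: [0.6247, -0.3895, 0.202]
orientation: [-0.0, 0.994, 0.112, -0.003]
contact_force: [-0.3, -1.3, -1.3]
width: 0.0584
```

```bash
python3 -c "
from h import *
go((.605,-.305,.208),12.8,0)
st=bot.read_state();print(st['ee_pos'],st['orientation'])
im=bot.camera('wrist');cv2.imwrite('pics/w16.png',im[:,:,::-1])
"
```

```text
t 12.0 q [-0.6501  0.5405  1.1499 -0.0037  1.4565  0.6962] xyz [ -0.4 -86.8  -5.8] ang [-0.1  0.4  0.1] F [-0.3332 -1.2908 -1.2667] w 0.0584
[ 0.6247 -0.3895  0.202 ] [-0.0005  0.9937  0.1122 -0.0032]
```

View pics/w16.png

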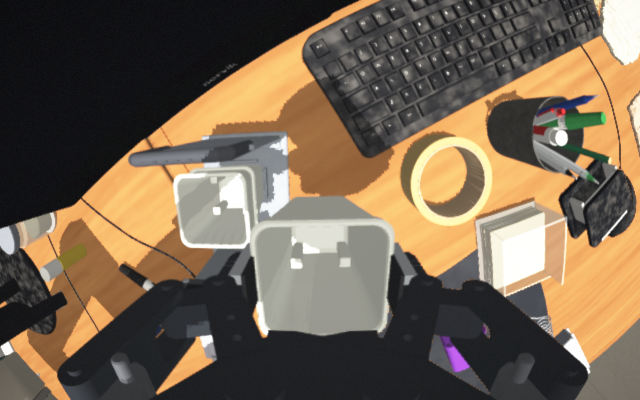

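```bash
python3 -c "
import cv2
a=cv2.imread('pics/w16.png')[150:350,160:400]
cv2.imwrite('pics/w16c.png',cv2.resize(a,(720,600),interpolation=cv2.INTER_CUBIC))
"
```

```text
(no output)
```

View pics/w16c.png

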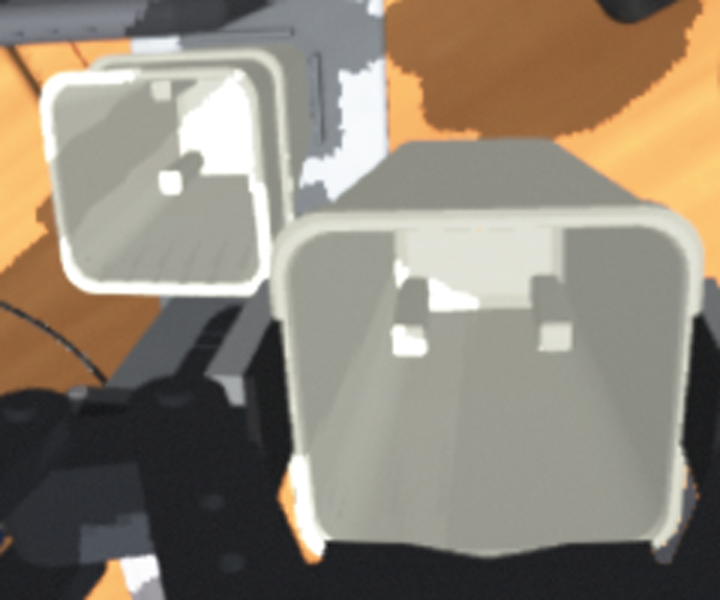

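```bash
python3 -c "
from h import *
st=dict(ee_pos=np.array([.6247,-.3895,.202]),orientation=np.array([-.0005,.9937,.1122,-.0032]))
P=lambda x,y,z:onz('wrist',160+x/3,150+y/3,z,st)
l,r,t,b=P(51,180,.122),P(266,190,.122),P(150,69,.122),P(165,295,.122)
print('mid',l,r,t,b,np.linalg.norm(l-r),np.linalg.norm(t-b));c=((l+r)/2,(t+b)/2);print(c)
z=.202+.0234
bk,tl,tr=P(490,207,z),P(274,270,z),P(702,270,z)
Rm=Rt(12.8,0)
print('tub back edge in tool',Rm.T@(bk-st['ee_pos'])*1e3,'L',Rm.T@(tl-st['ee_pos'])*1e3,'R',Rm.T@(tr-st['ee_pos'])*1e3)
for cc in (l,r,t,b): print(Rm.T@(cc-st['ee_pos'])*1e3)
"
```

```text
mid [ 0.6001 -0.2757  0.122 ] [ 0.6116 -0.3359  0.122 ] [ 0.6361 -0.3006  0.122 ] [ 0.5752 -0.3123  0.122 ] 0.06122289369865079 0.06196336280083429
(array([ 0.6058, -0.3058,  0.122 ]), array([ 0.6057, -0.3064,  0.122 ]))
tub back edge in tool [ 29.2189   1.5671 -23.4   ] L [ 19.699  -28.6194 -23.4   ] R [ 19.8868  31.2767 -23.4   ]
[   1.2311 -116.3807   80.    ]
[ -0.93  -55.196  80.   ]
[ 30.8007 -84.1837  80.    ]
[-31.129  -86.2258  80.    ]
```

Call:
jog_arm(motion=[{"xyz": [0, -20, -3], "angular": [0, 0, 0]}, {"xyz": [0, -45, -4], "angular": [0, 0, 0]}, {"xyz": [0.5, -68, -4], "angular": [0, 0, 0]}, {"xyz": [0.5, -83, -4], "angular": [0, 0, 0]}, {"xyz": [0.5, -86.5, -4], "angular": [0, 0, 0]}])

```text
time: 12.47
ee_pos: [0.6029, -0.3039, 0.2078]
orientation: [-0.001, 0.994, 0.111, -0.003]
contact_force: [-0.0, -0.9, -0.5]
width: 0.0587
```

Call:
jog_arm(motion=[{"xyz": [0, 0, 0], "angular": [0, 0, 0]}, {"xyz": [0, 0, 0], "angular": [0, 0, 0]}, {"xyz": [0, 0, 0], "angular": [0, 0, 0]}])

```text
time: 12.72
ee_pos: [0.6048, -0.3074, 0.207]
orientation: [0.0, 0.994, 0.111, -0.003]
contact_force: [-0.3, -0.9, -0.1]
width: 0.0582
```

```bash
python3 -c "
from h import *
go((.6055,-.3055,.18),12.8,0)
im=bot.camera('wrist');cv2.imwrite('pics/w17.png',im[:,:,::-1])
im=bot.camera('scene')[:,:,::-1];cv2.imwrite('pics/s17.png',im);cv2.imwrite('pics/s17c.png',cv2.resize(im[150:290,300:440],(600,600),interpolation=cv2.INTER_CUBIC))
"
```

```text
t 12.72 q [-0.5707  0.4474  1.2991 -0.0038  1.399   0.7787] xyz [ 1.2 -1.7 27. ] ang [-0.   0.3 -0.1] F [-0.3209 -0.9285 -0.105 ] w 0.0582
```

View pics/w17.png

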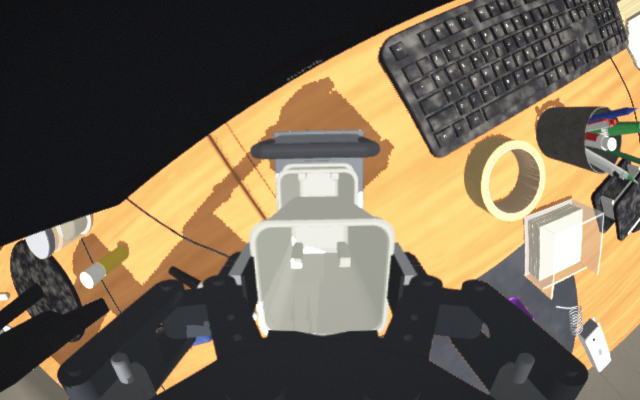

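View pics/s17c.png

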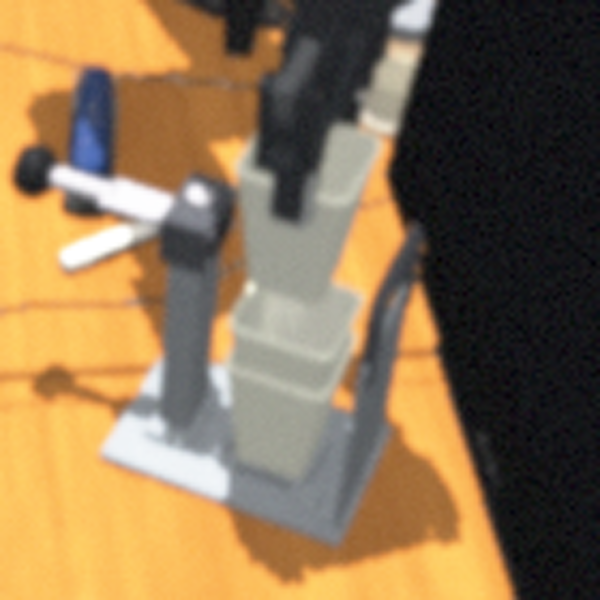

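```bash
python3 -c "
import cv2
a=cv2.imread('pics/w17.png')[120:270,230:410]
cv2.imwrite('pics/w17c.png',cv2.resize(a,(720,600),interpolation=cv2.INTER_CUBIC))
"
```

```text
(no output)
```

View pics/w17c.png

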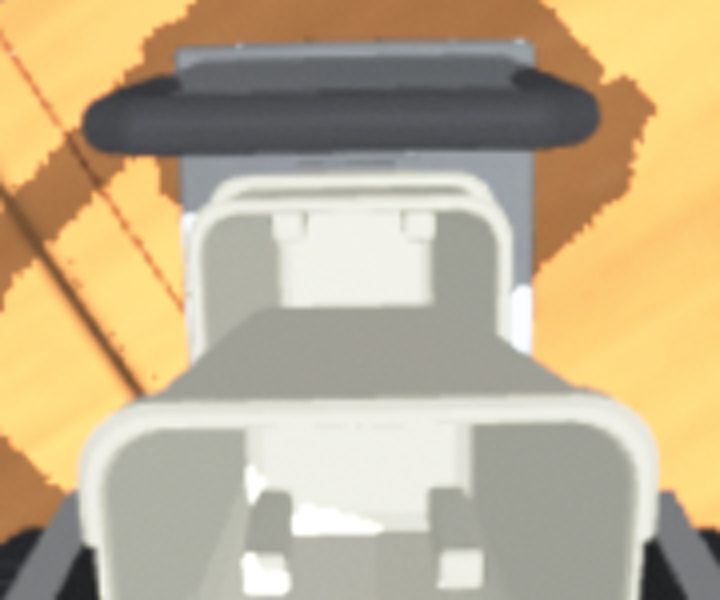

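```bash
python3 -c "
from h import *
st=dict(ee_pos=np.array([.6048,-.3074,.207]),orientation=np.array([0,.9938,.111,-.003]))
T=tool(st)
P=lambda x,y,z:(T[:3,:3].T@(onz('wrist',230+x/4,120+y/4,z,st)-st['ee_pos'])*1e3).round(1)
print('mid L,R,back',P(190,270,.122),P(514,270,.122),P(350,203,.122))
print('low back',P(350,174,.092), P(213,195,.092),P(497,195,.092))
z=.207+.0234
print('tub rim',P(82,480,z),P(657,480,z),P(365,402,z))
print('tub foot',P(262,307,z-.084),P(503,307,z-.084),P(382,307,z-.084))
print('backplate top L,R',P(180,75,.136),P(534,75,.136))
"
```

```text
mid L,R,back [ 18.7 -32.6  84.9] [18.7 28.5 84.9] [31.4 -2.3 84.8]
low back [ 32.7  -2.8 114.8] [ 28.4 -31.7 114.9] [ 28.4  28.1 114.8]
tub rim [ 19.6 -29.  -23.5] [ 19.7  31.4 -23.5] [ 28.4   0.7 -23.6]
tub foot [ 17.5 -16.9  60.5] [17.6 23.9 60.5] [17.5  3.4 60.5]
backplate top L,R [ 56.2 -31.4  70.7] [56.2 29.5 70.6]
```

The tub needs about 3 mm in -y and 2.5 mm in +x. Correcting, then lowering a little.

Call:
jog_arm(motion=[{"xyz": [1, -2, 0], "angular": [0, 0, 0]}, {"xyz": [2.5, -3.3, 4], "angular": [0, 0, 0]}, {"xyz": [2.5, -3.3, 10], "angular": [0, 0, 0]}, {"xyz": [2.5, -3.3, 15], "angular": [0, 0, 0]}, {"xyz": [2.5, -3.3, 15], "angular": [0, 0, 0]}])

```text
time: 13.23
ee_pos: [0.6059, -0.3015, 0.1898]
orientation: [-0.001, 0.994, 0.112, -0.004]
contact_force: [-0.2, -0.4, -0.9]
width: 0.0585
```

Call:
jog_arm(motion=[{"xyz": [0, 0, 0], "angular": [0, 0, 0]}, {"xyz": [0, 0, 0], "angular": [0, 0, 0]}, {"xyz": [0, 0, 0], "angular": [0, 0, 0]}])

```text
time: 13.48
ee_pos: [0.6068, -0.3022, 0.192]
orientation: [-0.0, 0.994, 0.112, -0.003]
contact_force: [-0.1, -0.1, -1.0]
width: 0.0582
```

```bash
python3 -c "
from h import *
go((.6055,-.3055,.18),12.8,0)
st=bot.read_state();print(st['ee_pos'],st['orientation'])
im=bot.camera('wrist')[:,:,::-1];cv2.imwrite('pics/w18.png',im)
cv2.imwrite('pics/w18c.png',cv2.resize(im[120:270,230:410],(720,600),interpolation=cv2.INTER_CUBIC))
"
```

```text
t 13.48 q [-0.563   0.4545  1.3243 -0.003   1.3672  0.7849] xyz [-1.9  3.  12. ] ang [-0.1  0.3  0. ] F [-0.0661 -0.1239 -0.9567] w 0.0582
[ 0.6068 -0.3022  0.192 ] [-0.0002  0.9938  0.1116 -0.0026]
```

View pics/w18c.png

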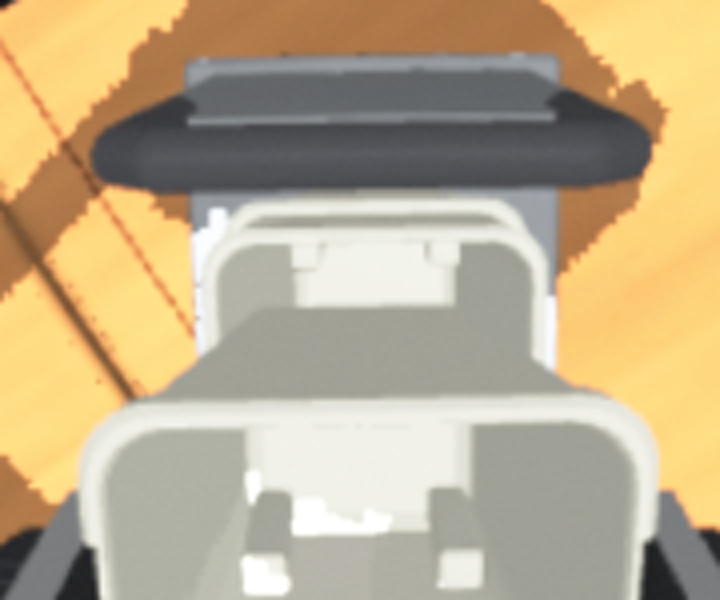

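```bash
python3 -c "
from h import *
st=dict(ee_pos=np.array([.6068,-.3022,.192]),orientation=np.array([-.0002,.9938,.1116,-.0026]))
T=tool(st)
P=lambda x,y,z:(T[:3,:3].T@(onz('wrist',230+x/4,120+y/4,z,st)-st['ee_pos'])*1e3).round(1)
print('mid L,R,back',P(203,320,.122),P(552,320,.122),P(375,230,.122))
z=.192+.0234
print('tub rim',P(82,480,z),P(657,480,z),P(365,402,z))
print('tub foot',P(262,307,z-.084),P(503,307,z-.084),P(382,307,z-.084))
"
```

```text
mid L,R,back [ 12.8 -28.3  70. ] [12.9 33.8 69.9] [29.   2.2 69.9]
tub rim [ 19.6 -29.  -23.5] [ 19.7  31.4 -23.5] [ 28.4   0.7 -23.5]
tub foot [ 17.5 -16.9  60.5] [17.6 23.9 60.5] [17.5  3.4 60.5]
```

Call:
jog_arm(motion=[{"xyz": [0.5, -0.3, 8], "angular": [0, 0, 0]}, {"xyz": [1, -0.5, 18], "angular": [0, 0, 0]}, {"xyz": [1, -0.5, 28], "angular": [0, 0, 0]}, {"xyz": [1, -0.5, 36], "angular": [0, 0, 0]}, {"xyz": [1, -0.5, 40], "angular": [0, 0, 0]}])

```text
time: 13.95
ee_pos: [0.6063, -0.3008, 0.1493]
orientation: [-0.001, 0.994, 0.112, -0.004]
contact_force: [0.1, 0.2, -0.7]
width: 0.0586
```

Call:
jog_arm(motion=[{"xyz": [0, 0, 3], "angular": [0, 0, 0]}, {"xyz": [0, 0, 6], "angular": [0, 0, 0]}, {"xyz": [0, 0, 8], "angular": [0, 0, 0]}, {"xyz": [0, 0, 10], "angular": [0, 0, 0]}, {"xyz": [0, 0, 10], "angular": [0, 0, 0]}])

```text
time: 14.37
ee_pos: [0.6072, -0.3014, 0.1416]
orientation: [-0.0, 0.994, 0.111, -0.003]
contact_force: [0.1, 0.0, -0.8]
width: 0.0582
```

```bash
python3 -c "
from h import *
go((.6055,-.3055,.1286),12.8,0)
im=bot.camera('scene')[:,:,::-1];cv2.imwrite('pics/s19.png',im);cv2.imwrite('pics/s19c.png',cv2.resize(im[150:290,300:440],(600,600),interpolation=cv2.INTER_CUBIC))
im=bot.camera('wrist')[:,:,::-1];cv2.imwrite('pics/w19.png',im)
cv2.imwrite('pics/w19c.png',cv2.resize(im[120:270,230:410],(720,600),interpolation=cv2.INTER_CUBIC))
"
```

```text
t 14.37 q [-0.5617  0.4863  1.3981 -0.0031  1.2621  0.7866] xyz [-2.5  3.6 13. ] ang [-0.1  0.3  0. ] F [ 0.0879  0.0413 -0.7581] w 0.0582
```

View pics/s19c.png

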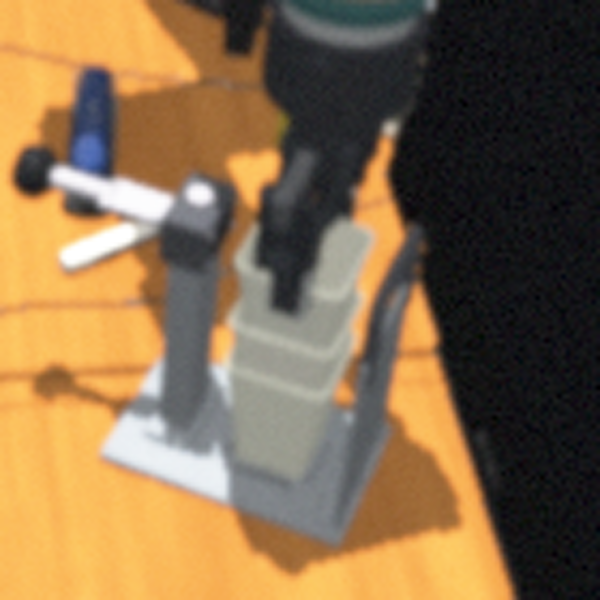

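View pics/w19c.png

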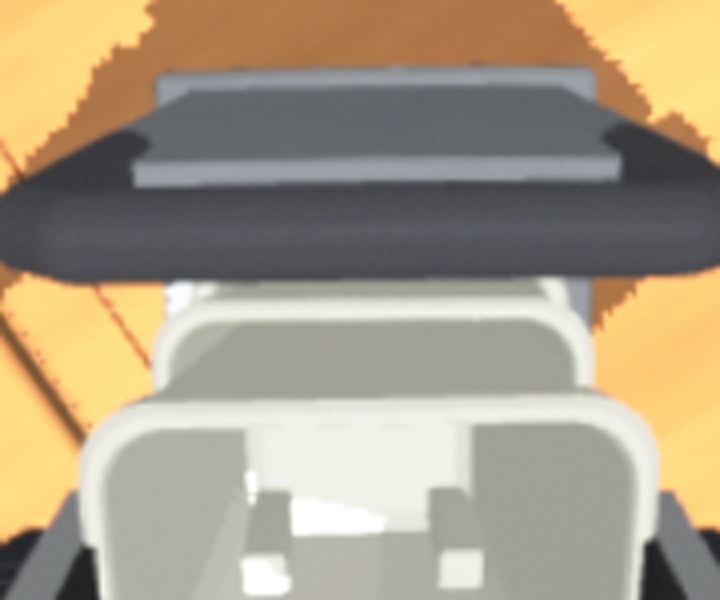

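Call:
jog_arm(motion=[{"xyz": [0, 0, 2], "angular": [0, 0, 0]}, {"xyz": [0, 0, 4], "angular": [0, 0, 0]}, {"xyz": [0, 0, 6], "angular": [0, 0, 0]}, {"xyz": [0, 0, 8], "angular": [0, 0, 0]}, {"xyz": [0, 0, 9], "angular": [0, 0, 0]}])

```text
time: 14.88
ee_pos: [0.607, -0.3013, 0.1324]
orientation: [-0.0, 0.994, 0.112, -0.003]
contact_force: [1.5, -0.1, 0.4]
width: 0.0582
```

```bash
python3 -c "
from h import *
go((.6055,-.3055,.1286),12.8,0)
"
```

```text
t 14.88 q [-0.5617  0.4928  1.4108 -0.0032  1.2432  0.7866] xyz [-2.4  3.7  3.8] ang [-0.1  0.3  0. ] F [ 1.5341 -0.1152  0.4411] w 0.0582
```

Call:
jog_arm(motion=[{"xyz": [0, 0, 1], "angular": [0, 0, 0]}, {"xyz": [0, 0, 2], "angular": [0, 0, 0]}, {"xyz": [0, 0, 3], "angular": [0, 0, 0]}, {"xyz": [0, 0, 3], "angular": [0, 0, 0]}])

```text
time: 15.22
ee_pos: [0.6072, -0.3015, 0.1297]
orientation: [-0.0, 0.994, 0.112, -0.003]
contact_force: [0.7, -0.2, -1.2]
width: 0.0579
```

Call:
jog_arm(motion=[{"xyz": [0, 0, 1], "angular": [0, 0, 0]}, {"xyz": [0, 0, 2], "angular": [0, 0, 0]}, {"xyz": [0, 0, 2.5], "angular": [0, 0, 0]}, {"xyz": [0, 0, 2.5], "angular": [0, 0, 0]}])

```text
time: 15.55
ee_pos: [0.6079, -0.3025, 0.1286]
orientation: [0.001, 0.994, 0.112, -0.002]
contact_force: [-0.2, -1.5, 4.0]
width: 0.0584
```

Contact came at the expected height (TCP 0.1286). A light press, then release.

Call:
jog_arm(motion=[{"xyz": [0, 0, 1], "angular": [0, 0, 0]}, {"xyz": [0, 0, 1], "angular": [0, 0, 0]}])

```text
time: 15.72
ee_pos: [0.608, -0.3027, 0.1283]
orientation: [0.001, 0.994, 0.112, -0.002]
contact_force: [-0.7, -2.7, 7.0]
width: 0.0586
```

Call:
jog_arm(motion=[{"xyz": [0, 0, 0], "angular": [0, 0, 0]}, {"xyz": [0, 0, 0], "angular": [0, 0, 0]}, {"xyz": [0, 0, 0], "angular": [0, 0, 0]}, {"xyz": [0, 0, 0], "angular": [0, 0, 0]}, {"xyz": [0, 0, -5], "angular": [0, 0, 0]}], grip=1)

```text
time: 16.13
ee_pos: [0.6062, -0.3006, 0.1297]
orientation: [-0.002, 0.994, 0.112, -0.004]
contact_force: [-0.7, -0.2, 0.6]
width: 0.0856
```

```bash
python3 -c "
from h import *
go((.6055,-.3055,.1286),12.8,0)
im=bot.camera('wrist')[:,:,::-1];cv2.imwrite('pics/w20.png',im)
"
```

```text
t 16.13 q [-0.5616  0.4949  1.4141 -0.0029  1.2411  0.7866] xyz [-1.8  4.6  1.1] ang [-0.2  0.5  0. ] F [-0.6668 -0.2438  0.5999] w 0.0856
```

View pics/w20.png

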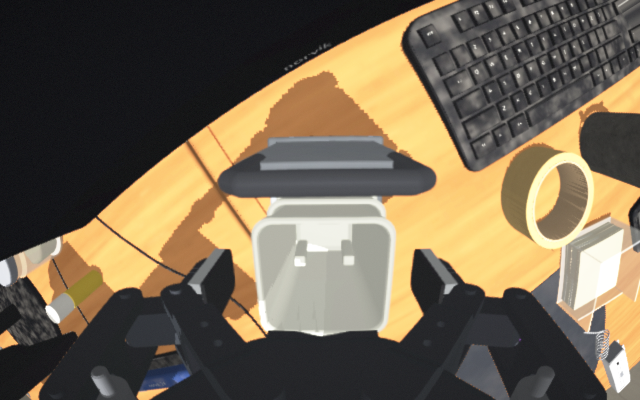

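Released. Now I'll rise straight up and check the nesting.

Call:
jog_arm(motion=[{"xyz": [0, 0, -20], "angular": [0, 0, 0]}, {"xyz": [0, 0, -50], "angular": [0, 0, 0]}, {"xyz": [0, 0, -85], "angular": [0, 0, 0]}, {"xyz": [0, 0, -110], "angular": [0, 0, 0]}, {"xyz": [0, 0, -120], "angular": [0, 0, 0]}])

```text
time: 16.6
ee_pos: [0.6095, -0.3023, 0.2564]
orientation: [0.002, 0.994, 0.112, 0.0]
contact_force: [1.0, -0.2, 0.3]
width: 0.0852
```

Call:
jog_arm(motion=[{"xyz": [-40, 0, 0], "angular": [0, 0, 0]}, {"xyz": [-80, 0, 0], "angular": [0, 0, 0]}, {"xyz": [-115, 0, 0], "angular": [0, 0, 0]}, {"xyz": [-140, 0, 0], "angular": [0, 0, 0]}, {"xyz": [-150, 0, 0], "angular": [0, 0, 0]}])

```text
time: 17.02
ee_pos: [0.4578, -0.3346, 0.2515]
orientation: [-0.001, 0.994, 0.111, -0.004]
contact_force: [-0.2, 1.1, 0.3]
width: 0.0855
```

Call:
jog_arm(motion=[{"xyz": [0, 0, 0], "angular": [0, 0, 0]}, {"xyz": [0, 0, 0], "angular": [0, 0, 0]}])

```text
time: 17.18
ee_pos: [0.4621, -0.3346, 0.2519]
orientation: [-0.001, 0.994, 0.111, -0.002]
contact_force: [0.3, 0.3, 0.6]
width: 0.0856
```

```bash
python3 -c "
from h import *
st=bot.read_state();print(st['time'],st['ee_pos'],st['orientation'])
im=bot.camera('wrist')[:,:,::-1];cv2.imwrite('pics/w21.png',im)
im=bot.camera('scene')[:,:,::-1];cv2.imwrite('pics/s21.png',im);cv2.imwrite('pics/s21c.png',cv2.resize(im[170:290,300:420],(600,600),interpolation=cv2.INTER_CUBIC))
"
```

```text
17.1833 [ 0.4621 -0.3346  0.2519] [-0.0006  0.9938  0.1111 -0.0023]
```

View pics/w21.png

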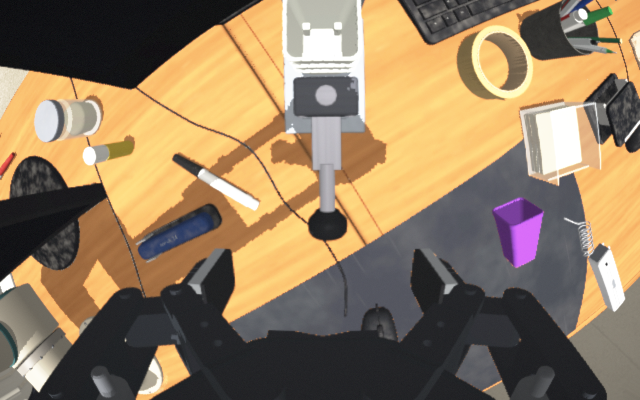

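View pics/s21c.png

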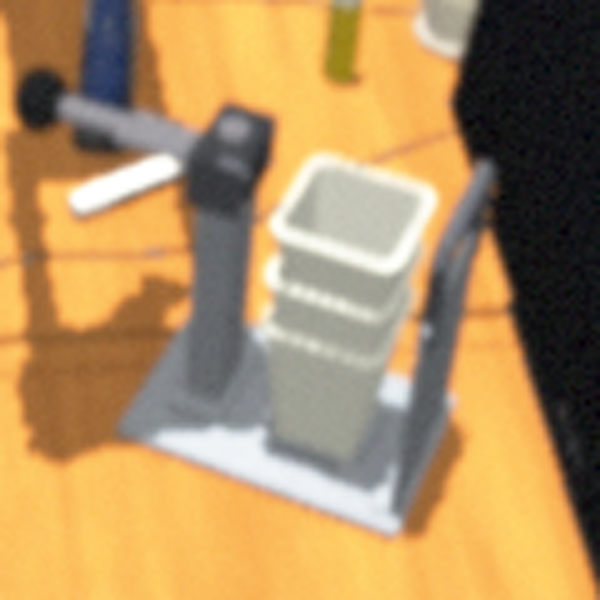

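```bash
python3 -c "
from h import *
r=lambda a:np.array([[np.cos(a),-np.sin(a)],[np.sin(a),np.cos(a)]])
A=r(np.radians(12.8))
for z in (.152,.122,.092):
  print(z,[((np.array(proj('scene',(*(np.array([.605,-.305])+A@np.array(c)*.030),z)))-[300,170])*5).round() for c in((-1,-1),(1,-1),(-1,1),(1,1))])
c=[onz('scene',300+x/5,170+y/5,.152) for x,y in ((272,228),(392,275),(437,190),(318,156))]
c=np.array(c);print(c,c.mean(0))
"
```

```text
0.152 [array([267., 229.]), array([393., 272.]), array([316., 154.]), array([437., 193.])]
0.122 [array([262., 277.]), array([385., 320.]), array([310., 201.]), array([428., 240.])]
0.092 [array([257., 323.]), array([377., 366.]), array([305., 247.]), array([420., 286.])]
[[ 0.5837 -0.3386  0.152 ]
 [ 0.6417 -0.3293  0.152 ]
 [ 0.6268 -0.2674  0.152 ]
 [ 0.5709 -0.2831  0.152 ]] [ 0.6058 -0.3046  0.152 ]
```

The fit is good: the third rim sits at 0.152, centred at (0.606,-0.305), against about (0.605,-0.305) for the stack. Next is the knob.

```bash
python3 -c "
from h import *
go((.4493,-.3425,.14),12.8,0)
"
```

```text
t 17.28 q [-0.7456  0.2618  1.474  -0.003   1.4096  0.6014] xyz [-14.6   4.9 111.9] ang [-0.1  0.3  0. ] F [ 0.2736  0.2003 -0.2856] w 0.0851
```

Call:
jog_arm(motion=[{"xyz": [-8, 3, 20], "angular": [0, 0, 0]}, {"xyz": [-14, 5, 45], "angular": [0, 0, 0]}, {"xyz": [-14, 5, 75], "angular": [0, 0, 0]}, {"xyz": [-14, 5, 100], "angular": [0, 0, 0]}, {"xyz": [-14, 5, 112], "angular": [0, 0, 0]}])

```text
time: 17.7
ee_pos: [0.4483, -0.3408, 0.1363]
orientation: [-0.003, 0.994, 0.112, -0.004]
contact_force: [0.8, -0.3, -0.4]
width: 0.0852
```

Call:
jog_arm(motion=[{"xyz": [0, 0, 0], "angular": [0, 0, 0]}, {"xyz": [0, 0, 0], "angular": [0, 0, 0]}, {"xyz": [0, 0, 0], "angular": [0, 0, 0]}, {"xyz": [0, 0, 0], "angular": [0, 0, 0]}, {"xyz": [0, 0, 0], "angular": [0, 0, 0]}], grip=0, squeeze=50)

```text
time: 18.12
ee_pos: [0.4491, -0.3413, 0.1419]
orientation: [-0.001, 0.994, 0.111, -0.002]
contact_force: [0.7, 3.7, 1.3]
width: 0.0295
```

```bash
python3 -c "
from h import *
go((.493,-.3306,.14),12.8,0)
im=bot.camera('wrist')[:,:,::-1];cv2.imwrite('pics/w22.png',im)
"
```

```text
t 18.12 q [-0.7723  0.3261  1.665  -0.0015  1.1549  0.5757] xyz [45.1 -0.8  1.7] ang [-0.2  0.2  0. ] F [0.679  3.6944 1.2943] w 0.0295
```

View pics/w22.png

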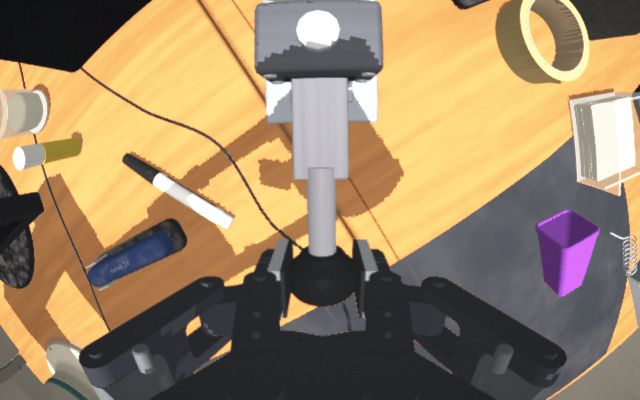

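The knob is gripped. Pushing it home.

Call:
jog_arm(motion=[{"xyz": [6, 0, 0], "angular": [0, 0, 0]}, {"xyz": [15, 0, 0], "angular": [0, 0, 0]}, {"xyz": [26, 0, 0], "angular": [0, 0, 0]}, {"xyz": [38, 0, 0], "angular": [0, 0, 0]}, {"xyz": [45, 0, 0], "angular": [0, 0, 0]}])

```text
time: 18.58
ee_pos: [0.4932, -0.3306, 0.1419]
orientation: [-0.002, 0.994, 0.112, -0.002]
contact_force: [-16.2, 0.3, 14.1]
width: 0.0295
```

Call:
jog_arm(motion=[{"xyz": [1, 0, 0], "angular": [0, 0, 0]}, {"xyz": [1, 0, 0], "angular": [0, 0, 0]}])

```text
time: 18.75
ee_pos: [0.493, -0.3307, 0.1419]
orientation: [-0.001, 0.994, 0.112, -0.003]
contact_force: [-2.4, 4.6, 8.0]
width: 0.0298
```

Call:
jog_arm(motion=[{"xyz": [0, 0, 0], "angular": [0, 0, 0]}, {"xyz": [0, 0, 0], "angular": [0, 0, 0]}, {"xyz": [0, 0, 0], "angular": [0, 0, 0]}, {"xyz": [0, 0, 0], "angular": [0, 0, 0]}, {"xyz": [0, 0, -5], "angular": [0, 0, 0]}], grip=1)

```text
time: 19.17
ee_pos: [0.4927, -0.3323, 0.1441]
orientation: [-0.001, 0.994, 0.111, -0.003]
contact_force: [0.6, -0.1, -0.6]
width: 0.0854
```

Call:
jog_arm(motion=[{"xyz": [0, 0, -25], "angular": [0, 0, 0]}, {"xyz": [0, 0, -60], "angular": [0, 0, 0]}, {"xyz": [0, 0, -95], "angular": [0, 0, 0]}, {"xyz": [0, 0, -120], "angular": [0, 0, 0]}, {"xyz": [-20, 0, -130], "angular": [0, 0, 0]}])

```text
time: 19.58
ee_pos: [0.4785, -0.3381, 0.2798]
orientation: [0.003, 0.994, 0.113, 0.001]
contact_force: [0.7, -1.0, -0.6]
width: 0.0854
```

Call:
jog_arm(motion=[{"xyz": [-40, 0, 0], "angular": [0, 0, 0]}, {"xyz": [-80, 0, 0], "angular": [0, 0, 0]}, {"xyz": [-80, 0, 0], "angular": [0, 0, 0]}, {"xyz": [-80, 0, 0], "angular": [0, 0, 0]}])

```text
time: 19.92
ee_pos: [0.3951, -0.3552, 0.2763]
orientation: [0.0, 0.994, 0.11, -0.002]
contact_force: [0.6, -1.3, 0.4]
width: 0.0851
```

```bash
python3 -c "
from h import *
st=bot.read_state();print(st['time'],st['ee_pos'],st['contact_force'])
im=bot.camera('wrist')[:,:,::-1];cv2.imwrite('pics/w23.png',im)
im=bot.camera('scene')[:,:,::-1];cv2.imwrite('pics/s23.png',im);cv2.imwrite('pics/s23c.png',cv2.resize(im[170:290,300:420],(600,600),interpolation=cv2.INTER_CUBIC))
k=lambda d:np.array([.605,-.305])-d*np.array([np.cos(np.radians(12.9)),np.sin(np.radians(12.9))])
for d in(.114,.159):print(proj('wrist',(*k(d),.16),st),(np.array(proj('scene',(*k(d),.16)))-[300,170])*5)
"
```

```text
19.9167 [ 0.3951 -0.3552  0.2763] [ 0.5688 -1.3212  0.4431]
[317.8619  80.3029] [128.7881 123.7986]
[318.1022 134.0441] [44.916  96.3947]
```

View pics/w23.png

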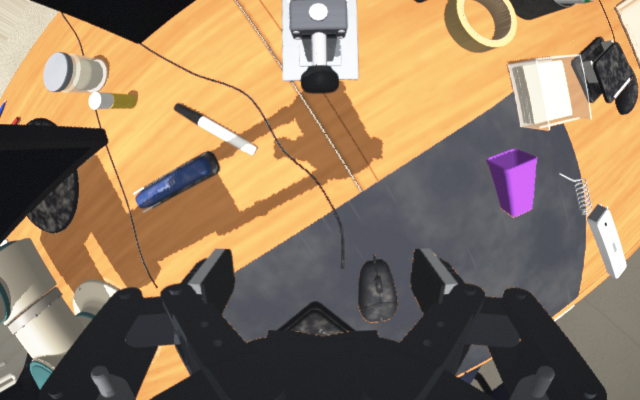

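View pics/s23c.png

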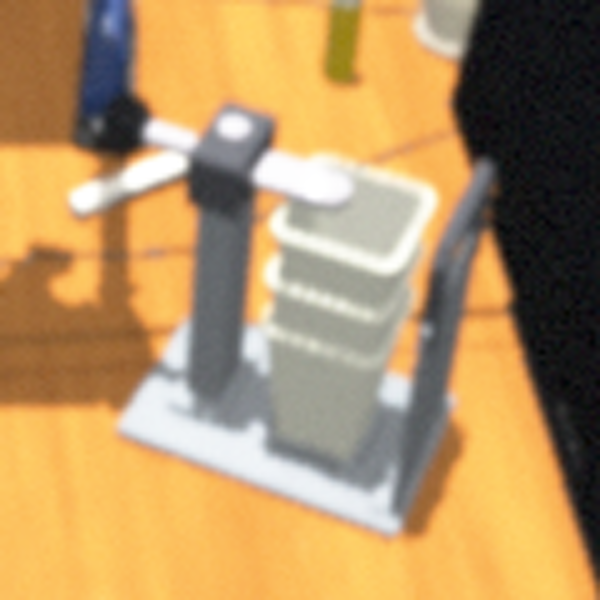

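The knob is at crop (125,123), where (129,124) is predicted for home, the bar covers the mouth, and the stack is unchanged. Handing in.

```bash
python3 -c "
from h import *
print(bot.job_done())"
```

```text
the job is handed in; nothing more can be done
None
```

I stood the tub up, pulled the knob out until it stayed, nested the tub as the third in the stack, and pushed the gate home. The job is handed in at about 20 s of the 72 s allowed; no verdict was reported.

What the last checks showed:
- **Stack:** the third rim fits the 152 mm level and is centred within about 1 mm of the stack. The three rims are evenly spaced. This was measured before the push; the tubs look unmoved after it.
- **Gate:** the knob travelled about 45 mm each way, and in the last picture it is at its home position, within 1 pixel, with the bar over the mouth.
- **Robot:** the gripper is open and clear of everything, with only noise left in the force reading.
- **Other things:** the marker, stapler, jar and glue stick look where they were; I did not measure them again.

Three things were not quite clean:
- The tub turned about 3 to 5° in the first grip, so I corrected for that before setting it down.
- Before nesting, the wrist view put the tub about 3 mm off sideways, more than the arm's own reading suggested. I followed the picture, and it went in without jamming.
- The wrist view also hinted that the held tub leaned up to 1.6°, which may just be camera calibration.

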